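Sort the bench handful into its trays

TASK

Tidy up after the club evening: sort the two paint pots, the screwdriver and the wooden peg from the table into the three shallow trays, each into the tray that already holds one of its kind, and let go of them there. Stand both pots upright on the tray floor, and lay the screwdriver and the peg flat on their tray floors, wholly inside and parallel to the one already lying there. Do not tip over or push about the three things that are already in the trays.

Things in the scene. Friction and masses are not known exactly. Their poses are not given: they have to be found in the camera images.
- pot_a: paint pot with screw cap, red cap and red band: upright cylinder 33 mm in diameter, 34 mm tall, about 45 g. Origin: centre of its underside; z up along its axis. Stands loose on the table in front of the trays.
- pot_b: paint pot with screw cap, black cap and olive band: upright cylinder 33 mm in diameter, 34 mm tall, about 45 g. Origin: centre of its underside; z up along its axis. Stands loose on the table in front of the trays.
- driver: small screwdriver lying flat, black handle, steel blade, 98 mm long, about 28 g. Origin: at its underside, midway along the whole length; own y points from blade to handle end, z up. Grip the handle, 16 mm wide and high, from y = 0 to +49 mm; it balances near y = +20 mm. Loose on the table in front of the trays, handle away from the robot, within about 0.5 rad of straight away.
- peg: wooden clamping peg lying flat, plain bar 15 mm wide (own x) x 72 mm long (own y) x 12 mm high, about 14 g. Origin: centre of its underside; z up. Loose on the table in front of the trays, its length within about 0.5 rad of the line away from the robot.
- pot_tray: fixed shallow open tray of grey plastic, the one that already holds a paint pot. Outside 138 (own x) x 158 (own y) x 15 mm high like the other two, walls and floor 4 mm, so the hollow is 130 x 150 mm, its floor 4 mm above the table. Origin: centre of its underside; z up; own x points away from the robot within 0.15 rad. The pot in it stands near its -y end; the middle and the +y end are free.
- driver_tray: fixed shallow open tray of grey plastic, the one that already holds a screwdriver. Outside 138 (own x) x 158 (own y) x 15 mm high like the other two, walls and floor 4 mm, so the hollow is 130 x 150 mm, its floor 4 mm above the table. Origin: centre of its underside; z up; own x points away from the robot within 0.15 rad. The screwdriver in it lies along own x near the -y end; the rest is free.
- peg_tray: fixed shallow open tray of grey plastic, the one that already holds a wooden peg. Outside 138 (own x) x 158 (own y) x 15 mm high like the other two, walls and floor 4 mm, so the hollow is 130 x 150 mm, its floor 4 mm above the table. Origin: centre of its underside; z up; own x points away from the robot within 0.15 rad. The peg in it lies along own x near the -y end; the rest is free.
- tray_pot: paint pot with screw cap, black cap and yellow-brown band: upright cylinder 33 mm in diameter, 34 mm tall, about 45 g. Origin: centre of its underside; z up along its axis. Already in the paint-pot tray, standing loose on its floor; it must stay where it is.
- tray_driver: small screwdriver lying flat, black handle, steel blade, 97 mm long, about 28 g. Origin: at its underside, midway along the whole length; own y points from blade to handle end, z up. Grip the handle, 14 mm wide and high, from y = 0 to +49 mm; it balances near y = +20 mm. Already in the screwdriver tray, loose on its floor; it must stay where it is.
- tray_peg: wooden clamping peg lying flat, plain bar 15 mm wide (own x) x 72 mm long (own y) x 12 mm high, about 14 g. Origin: centre of its underside; z up. Already in the peg tray, loose on its floor; it must stay where it is.
Mind the look-alikes: they are no part of the job. What is meant by the pot_a is not orange, and is the smaller of those in its own colour. What is shaped like the peg but purple is not meant.

How it is judged:
At the end, for the whole second after the job is handed in: Loose pots upright (0.12 rad) on the pot tray floor; driver and peg flat on the floor of their trays, middle within 20 mm (driver) and 32 mm (peg) of the tray's long centre line, parallel to its short side within 0.3 rad; the things first in the trays still lie or stand there; all at rest (x of pot_a in the frame of pot_tray between -0.05 and 0.05 m and y of pot_a in the frame of pot_tray between -0.06 and 0.06 m and z of pot_a in the frame of pot_tray between 0 and 0.008 m and angle between each of pot_a, pot_b, tray_pot, driver, tray_driver, peg, tray_peg's own z axis and vertical below 0.12 rad and linear speed of each of pot_a, pot_b, tray_pot, driver, tray_driver, peg, tray_peg below 0.02 m/s and x of pot_b in the frame of pot_tray between -0.05 and 0.05 m and y of pot_b in the frame of pot_tray between -0.06 and 0.06 m and z of pot_b in the frame of pot_tray between 0 and 0.008 m and x of tray_pot in the frame of pot_tray between -0.05 and 0.05 m and y of tray_pot in the frame of pot_tray between -0.06 and 0.06 m and z of tray_pot in the frame of pot_tray between 0 and 0.008 m and x of driver in the frame of driver_tray between -0.02 and 0.02 m and y of driver in the frame of driver_tray between -0.069 and 0.069 m and z of driver in the frame of driver_tray between 0 and 0.008 m and x of tray_driver in the frame of driver_tray between -0.02 and 0.02 m and y of tray_driver in the frame of driver_tray between -0.069 and 0.069 m and z of tray_driver in the frame of driver_tray between 0 and 0.008 m and x of peg in the frame of peg_tray between -0.032 and 0.032 m and y of peg in the frame of peg_tray between -0.069 and 0.069 m and z of peg in the frame of peg_tray between 0 and 0.008 m and x of tray_peg in the frame of peg_tray between -0.032 and 0.032 m and y of tray_peg in the frame of peg_tray between -0.069 and 0.069 m and z of tray_peg in the frame of peg_tray between 0 and 0.008 m and angle between the y axis of driver and the x axis of driver_tray, either way round below 0.3 rad and angle between the y axis of peg and the x axis of peg_tray, either way round below 0.3 rad); the robot touches nothing.
It fails at once if the pot that was already in its tray is tipped or pushed more than 20 mm (distance of tray_pot from where it was at the start of the episode above 0.02 m or angle between tray_pot's own z axis and vertical above 0.5 rad).
It fails at once if the screwdriver that was already in its tray is tipped or pushed more than 20 mm (distance of tray_driver from where it was at the start of the episode above 0.02 m or angle between tray_driver's own z axis and vertical above 0.5 rad).
It fails at once if the peg that was already in its tray is tipped or pushed more than 20 mm (distance of tray_peg from where it was at the start of the episode above 0.02 m or angle between tray_peg's own z axis and vertical above 0.5 rad).
It also fails if it takes over 109 s, if anything falls off the work surface, if the arm or the gripper's body presses on something with over 40 N, if the wrist force passes 120 N, or if a joint passes its speed limit or range.

ROBOT

A 7-joint arm with a two-finger parallel gripper is mounted at the origin on the work surface; the furniture and walls round the work are solid. World frame = base frame: x ahead of the robot, y to its left, z up, the work surface at z = 0. Lengths are in m, angles in rad, forces in N, time in s.
With the tool pointing down it reaches from about 0.4 to 0.85 m from the base axis. Payload 4.5 kg.
Tool frame: the origin (TCP) lies on the mounting face of the last link; the fingertips stand 166 mm ahead of it and the grasp point (between the pads) lies 147 mm ahead of it; y points along the fingers, z is the direction in which the jaws open and shut, and the axes are right-handed (so a half turn about y gives the same grasp; the last joint's range is limited). The gripper opens to 88 mm and grips with 3 to 60 N. Pads are 18 mm wide; open, the fingers measure 123 mm over their backs; the gripper's body (75 mm by 187 mm) begins 45 mm behind the grasp point.
Start: joints at [1.312, 0.689, -0.195, 1.565, 0.157, 0.902, -0.215], TCP at [0.18, -0.598, 0.405] pointing down, gripper open.
Joint ranges: [-3.01, 3.01], [-0.46, 2.08], [-1.47, 1.51], [0.13, 2.56], [-1, 4.14], [0.04, 2.09], [-2.66, 2.66]. Speed limits (rad/s): [2.57, 2.57, 3.14, 3.14, 3.14, 3.14, 3.14].

INTERFACE

Orientations are given as a unit quaternion [x, y, z, w].
In Python, from plant import r gives the robot as it stands.
- The arm moves only by the tool arm_command, never from a script. Its argument "deltas" is a list of rows, each an object of numbers: "dx", "dy", "dz": the shift along the tool's x, y, z each as a share of 1000 mm, from -1 to 1; "wx", "wy", "wz": the turn, a rotation vector about the tool's x, y, z each as a share of 45 degrees, from -1 to 1. In form: [{"dx": .., "dy": .., "dz": .., "wx": .., "wy": .., "wz": ..}, ...]. A call has exactly 5 rows; each row is the pose to reach, as a shift and turn from the pose commanded when the call began, along the tool's axes at that moment; what a row does not reach only later rows make up. A row lasts 1/10 s, in which the tool goes at most 50 mm and 8.59 degrees, less where a joint would pass 70% of its speed; a pose out of reach is approached as far as the arm can. A call with a number of a shift or a turn outside -1 to 1 is refused whole. A call with a gripper value outside its range is refused whole. "claw" is the opening, from -1 (shut) to 1 (fully open), set as the call begins (left out, the last holds). The fingers move at their own pace and stop on an object; "grip_force" is the grip in N (left out, the last holds). Time passes only in rows, so rows that repeat a pose let the fingers close, or fill a call up. It gives the time, the measured TCP pose, the force and the opening at its end, in the units of the state.
- r.get_state(): the state, without advancing time (a new reading comes with each control period).
- r.snapshot(name): name is "scene" or "top" or "wrist"; returns the picture (384x512x3 uint8, red, green, blue); there is no depth.
- r.get_calibration(name): a dict with "vertical_fov" (degrees; the focal length in pixels is half the picture's height over the tangent of half this angle, whatever the lens; pixels are square), "cx", "cy" (the principal point, pixels), "R" (3x3) and "t" (3): a world point X has camera coordinates R X + t. Camera axes: x right, y down, z forward; pixel columns grow to the right and rows downward; lengths in m; the calibration is good to about 2 mm. The wrist camera is an equidistant fisheye: a pixel r from the principal point sees the ray r / f radians off the axis. A picture is of the moment at which its call begins: read the wrist's pose just before it. get_calibration takes no time and is no camera call; for the wrist camera it gives the pose at the moment of the call.
- r.finish_job(): hands the job in, once; it reports no verdict.
The state is a dict: "clock": time; "q": joint angles; "qd": joint speeds; "joint_torque": joint torques, N m; "tool_pos": TCP position; "eef_rot": TCP orientation; "contact_force": force on the tool from outside, world axes, zero at the start; "moment": the same for the moment, N m; "opening": opening from 0.0 (shut) to 1.0 (fully open).
Only numpy, scipy, OpenCV 4.12 (cv2) and the standard library are available. Lean on these libraries where they do the work, as an engineer would, in place of code of your own. Each camera call takes 0.05 s, during which the arm holds its last target.

## Working session

There is one attempt and no reset: what is moved stays moved. The work goes in short steps, Python scripts to look and compute and a tool call to move; the robot and the scene stay as the last step left them, time stands still between calls to the robot, and variables do not carry over. Pictures are saved under pics/ and viewed, and the job is handed in when it is done.

Besides the shell and the picture viewer there is one more tool, called after "Emit:" by a JSON object that holds its "method" and its "body". arm_command: Moves the arm, as the interface text tells. Shift numbers are shares of 1000 mm and turn numbers shares of 45 degrees, none past 1 either way. Its arguments: {"type":"object","properties":{"deltas":{"type":"array","items":{"type":"object","properties":{"dx":{"type":"number","minimum":-1,"maximum":1},"dy":{"type":"number","minimum":-1,"maximum":1},"dz":{"type":"number","minimum":-1,"maximum":1},"wx":{"type":"number","minimum":-1,"maximum":1},"wy":{"type":"number","minimum":-1,"maximum":1},"wz":{"type":"number","minimum":-1,"maximum":1}}}},"claw":{"type":"number"},"grip_force":{"type":"number"}},"required":["deltas"]}

```bash
ls; mkdir -p pics; python3 - <<'E'
from plant import r
import cv2,json
print(r.get_state())
for n in ["scene","top","wrist"]:
    c=r.get_calibration(n);print(n,c)
    im=r.snapshot(n);cv2.imwrite(f"pics/{n}0.png",im[:,:,::-1])
E
```

```text
pics
{'clock': 0.0, 'q': array([ 1.31182261,  0.68996288, -0.19451781,  1.56638041,  0.15730646,
        0.90250148, -0.21506678]), 'qd': array([-2.31470749e-03,  4.05119753e-04, -1.88164349e-04,  8.48291987e-04,
       -6.14447698e-05,  1.49815910e-03, -6.51542031e-04]), 'joint_torque': array([-8.76446325e-05, -5.27570879e+01, -1.26676843e+00, -1.53429919e+01,
       -5.25579765e-02,  6.48704212e-03,  1.74948750e-04]), 'tool_pos': array([ 0.18025497, -0.59808211,  0.40391333]), 'eef_rot': array([-0.1033322 ,  0.70017807, -0.69889594,  0.10304169]), 'contact_force': array([-0.24928607,  0.30263537,  0.01860131]), 'moment': array([ 0.04519026, -0.03046999, -0.00129877]), 'opening': 1.001417554066207}
scene {'vertical_fov': 50.027605006467766, 'cx': 256.39202177345794, 'cy': 191.94865788960828, 'R': array([[-0.80410541, -0.59426064,  0.01639483],
       [-0.26890473,  0.33898784, -0.90154173],
       [ 0.53019312, -0.72934323, -0.43238145]]), 't': array([0.45262769, 0.16603425, 0.96982555])}
top {'vertical_fov': 50.18951161284324, 'cx': 256.9267390173936, 'cy': 191.69468176621962, 'R': array([[-0.01852854, -0.99970576,  0.01565498],
       [-0.98846862,  0.01596221, -0.15058221],
       [ 0.15028801, -0.01826453, -0.98847353]]), 't': array([0.07808795, 0.50516899, 1.17696243])}
wrist {'vertical_fov': 65.70646984690485, 'cx': 253.98063624249377, 'cy': 189.5121254766812, 'R': array([[ 0.28906727, -0.95730738, -0.00163998],
       [-0.91721508, -0.27745083,  0.28589776],
       [-0.27414705, -0.08113947, -0.95825872]]), 't': array([-0.62372378, -0.03914462,  0.38976589])}
```

```bash
python3 -c "
import cv2
for n in ['scene','top']:
    im=cv2.imread(f'pics/{n}0.png');cv2.imwrite(f'pics/{n}0b.png',cv2.resize(im,(800,600),interpolation=cv2.INTER_CUBIC))
"
```

```text
(no output)
```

View pics/scene0b.png

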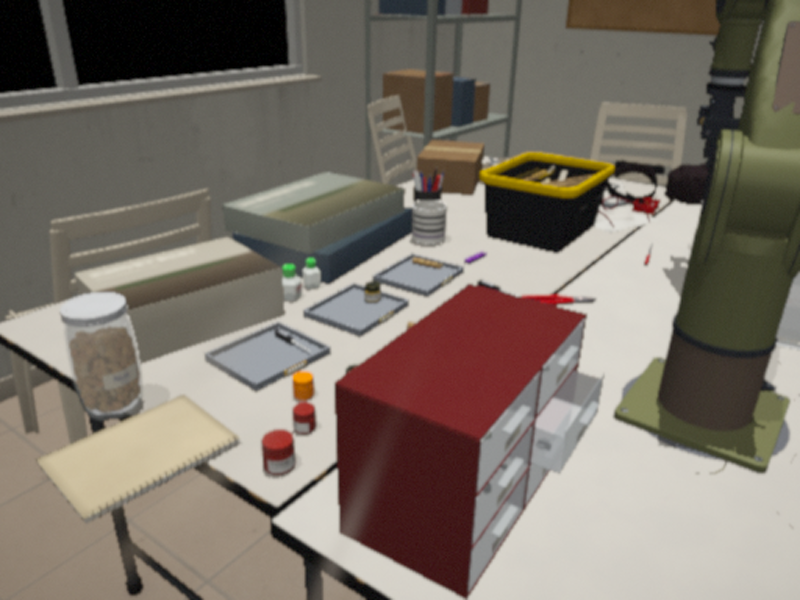

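View pics/top0b.png

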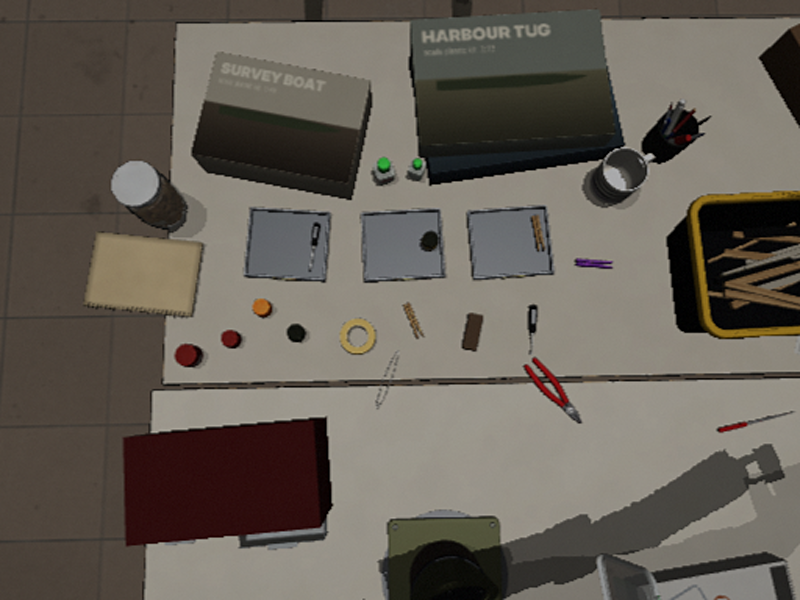

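View pics/wrist0.png

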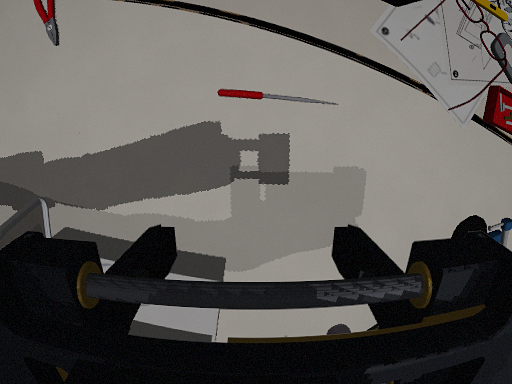

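```bash
cat > h.py <<'E'
import numpy as np, cv2
from scipy.spatial.transform import Rotation as Ro
from scipy.optimize import least_squares
from plant import r
def cal(n): return r.get_calibration(n)
def ray(c,n,u,v):
    f=192/np.tan(np.radians(c["vertical_fov"]/2))
    a=np.array([u-c["cx"],v-c["cy"]])
    if n=="wrist":
        rr=np.hypot(*a); th=rr/f
        d=np.array([*(a/max(rr,1e-9)*np.sin(th)),np.cos(th)])
    else: d=np.array([a[0]/f,a[1]/f,1.])
    d=c["R"].T@d; o=-c["R"].T@c["t"]
    return o,d/np.linalg.norm(d)
def atz(c,n,u,v,z=0.):
    o,d=ray(c,n,u,v); return o+d*(z-o[2])/d[2]
def proj(c,n,X):
    f=192/np.tan(np.radians(c["vertical_fov"]/2))
    p=c["R"]@np.asarray(X,float)+c["t"]
    if n=="wrist":
        rr=np.hypot(p[0],p[1]); th=np.arctan2(rr,p[2]); return np.array([c["cx"]+f*th*p[0]/rr,c["cy"]+f*th*p[1]/rr])
    return np.array([c["cx"]+f*p[0]/p[2],c["cy"]+f*p[1]/p[2]])
def tri(rays):
    A=np.zeros((3,3));b=np.zeros(3)
    for o,d in rays:
        P=np.eye(3)-np.outer(d,d);A+=P;b+=P@o
    X=np.linalg.solve(A,b)
    return X,[np.linalg.norm((np.eye(3)-np.outer(d,d))@(X-o)) for o,d in rays]
def pose():
    s=r.get_state(); return s["tool_pos"],Ro.from_quat(s["eef_rot"]),s
def downR(phi):
    # tool y down, jaw axis z at world angle phi
    z=np.array([np.cos(phi),np.sin(phi),0]);y=np.array([0,0,-1.]);x=np.cross(y,z)
    return Ro.from_matrix(np.array([x,y,z]).T)
def delta(tcp,phi,start=None):
    p,R,s=pose()
    if start is not None: p,R=start
    Rt=downR(phi)
    d=R.inv().apply(np.asarray(tcp)-p)
    w=(R.inv()*Rt).as_rotvec()/np.radians(45)
    print("d xyz",np.round(d,4),"w",np.round(w,4),"rows needed t",round(np.linalg.norm(d)/.05,1),"r",round(np.linalg.norm(w)*45/8.59,1))
def st():
    p,R,s=pose(); m=R.as_matrix()
    print("clk",round(s["clock"],2),"pos",np.round(p,4),"y",np.round(m[:,1],3),"jaw ang",round(np.degrees(np.arctan2(m[1,2],m[0,2])),2),"open",round(s["opening"],3),"F",np.round(s["contact_force"],1),"q",np.round(s["q"],2))
def snap(n,tag,scale=1,crop=None):
    c=cal(n); im=r.snapshot(n)[:,:,::-1]
    np.savez(f"pics/{tag}.npz",im=im,**{k:np.array(v) for k,v in c.items()})
    if crop: x0,y0,x1,y1=crop; im=im[y0:y1,x0:x1]
    cv2.imwrite(f"pics/{tag}.png",cv2.resize(im,None,fx=scale,fy=scale,interpolation=cv2.INTER_CUBIC)); return c
def load(tag):
    d=np.load(f"pics/{tag}.npz"); return d["im"],{k:(d[k] if d[k].ndim else float(d[k])) for k in ["vertical_fov","cx","cy","R","t"]}
E
python3 - <<'E'
from h import *
st()
c=cal("top");print("cam top",-c["R"].T@c["t"]); w=cal("wrist");print("wrist cam",-w["R"].T@w["t"],w["R"][2])
k=512/800
for n,u,v in [("driver handle",532,312),("driver tip",530,350),("peg",412,320),("peg top",406,304),("peg bot",420,337),("red small",231,338),("red big",188,355),("pot_b",296,332),("dtray",287,244),("dtrayTL",249,209),("dtrayBR",326,280),("ptray",402,244),("pegtray",510,242),("tpot",429,241),("edge",400,382)]:
    print(n,np.round(atz(c,"top",u*k,v*k,0.0),3))
E
python3 -c "
import cv2
im=cv2.imread('pics/top0.png')[125:260,100:400]
cv2.imwrite('pics/top0c.png',cv2.resize(im,None,fx=2.6,fy=2.6,interpolation=cv2.INTER_CUBIC))"
```

```text
clk 0.15 pos [ 0.1803 -0.5982  0.4041] y [-0.     0.001 -1.   ] jaw ang -73.22 open 1.0 F [ 0.5 -0.3  1. ] q [ 1.31  0.69 -0.19  1.57  0.16  0.9  -0.22]
cam top [0.3239072  0.09149802 1.23824321]
wrist cam [ 0.25127117 -0.57638229  0.3837753 ] [-0.2740551  -0.08136863 -0.9582656 ]
driver handle [ 0.483 -0.186  0.   ]
driver tip [ 0.409 -0.179  0.   ]
peg [0.472 0.049 0.   ]
peg top [0.503 0.06  0.   ]
peg bot [0.438 0.034 0.   ]
red small [0.442 0.399 0.   ]
red big [0.411 0.48  0.   ]
pot_b [0.452 0.274 0.   ]
dtray [0.627 0.293 0.   ]
dtrayTL [0.699 0.369 0.   ]
dtrayBR [0.553 0.216 0.   ]
ptray [0.623 0.065 0.   ]
pegtray [ 0.624 -0.149  0.   ]
tpot [0.629 0.012 0.   ]
edge [0.352 0.074 0.   ]
```

View pics/top0c.png

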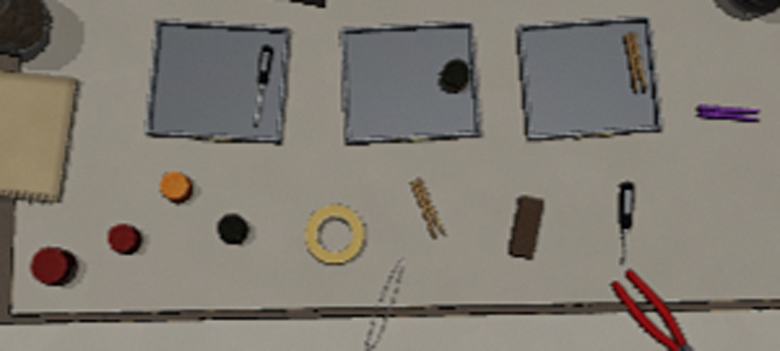

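```bash
python3 - <<'E'
from h import *
delta([0.49,-0.14,0.42],np.radians(-90))
E
```

```text
d xyz [-0.4288 -0.0155 -0.3493] w [0.0017 0.3729 0.0004] rows needed t 11.1 r 2.0
```

Emit:
{"method": "arm_command", "body": {"deltas": [{"dx": -0.036, "dy": -0.001, "dz": -0.029, "wy": 0.03}, {"dx": -0.072, "dy": -0.003, "dz": -0.058, "wy": 0.06}, {"dx": -0.107, "dy": -0.004, "dz": -0.087, "wy": 0.09}, {"dx": -0.143, "dy": -0.005, "dz": -0.116, "wy": 0.12}, {"dx": -0.179, "dy": -0.006, "dz": -0.145, "wy": 0.155}]}}

```text
invalid input at $.deltas[0]: expected keys dx, dy, dz, wx, wy, wz
```

```bash
python3 - <<'E'
from h import *
st();delta([0.49,-0.14,0.42],np.radians(-90))
E
```

```text
clk 0.15 pos [ 0.1803 -0.5982  0.4041] y [-0.     0.001 -1.   ] jaw ang -73.22 open 1.0 F [ 0.5 -0.3  1. ] q [ 1.31  0.69 -0.19  1.57  0.16  0.9  -0.22]
d xyz [-0.4288 -0.0155 -0.3493] w [0.0017 0.3729 0.0004] rows needed t 11.1 r 2.0
```

Emit:
{"method": "arm_command", "body": {"deltas": [{"dx": -0.036, "dy": 0, "dz": -0.029, "wx": 0, "wy": 0.03, "wz": 0}, {"dx": -0.072, "dy": 0, "dz": -0.058, "wx": 0, "wy": 0.06, "wz": 0}, {"dx": -0.107, "dy": 0, "dz": -0.087, "wx": 0, "wy": 0.09, "wz": 0}, {"dx": -0.143, "dy": 0, "dz": -0.116, "wx": 0, "wy": 0.12, "wz": 0}, {"dx": -0.179, "dy": 0, "dz": -0.145, "wx": 0, "wy": 0.15, "wz": 0}]}}

```text
clock: 0.65
tool_pos: [0.3106, -0.4063, 0.4046]
eef_rot: [-0.061, 0.705, -0.704, 0.061]
contact_force: [1.0, 0.0, 0.0]
opening: 1.002
```

```bash
python3 - <<'E'
from h import *
st();delta([0.49,-0.14,0.42],np.radians(-90))
E
```

```text
clk 0.65 pos [ 0.3106 -0.4063  0.4046] y [ 0.  0. -1.] jaw ang -80.05 open 1.002 F [1. 0. 0.] q [ 0.92  0.54 -0.14  1.91  0.11  0.7  -0.69]
d xyz [-0.2227 -0.0153 -0.2313] w [ 2.000e-04  2.211e-01 -1.000e-04] rows needed t 6.4 r 1.2
```

Emit:
{"method": "arm_command", "body": {"deltas": [{"dx": -0.035, "dy": 0, "dz": -0.035, "wx": 0, "wy": 0.04, "wz": 0}, {"dx": -0.07, "dy": -0.005, "dz": -0.07, "wx": 0, "wy": 0.08, "wz": 0}, {"dx": -0.105, "dy": -0.01, "dz": -0.105, "wx": 0, "wy": 0.12, "wz": 0}, {"dx": -0.14, "dy": -0.015, "dz": -0.14, "wx": 0, "wy": 0.17, "wz": 0}, {"dx": -0.175, "dy": -0.015, "dz": -0.175, "wx": 0, "wy": 0.22, "wz": 0}]}}

```text
clock: 1.15
tool_pos: [0.4528, -0.2034, 0.4203]
eef_rot: [-0.0, -0.707, 0.707, -0.001]
contact_force: [1.0, 0.2, -0.1]
opening: 0.995
```

Emit:
{"method": "arm_command", "body": {"deltas": [{"dx": -0.03, "dy": 0, "dz": -0.03, "wx": 0, "wy": 0, "wz": 0}, {"dx": -0.048, "dy": 0, "dz": -0.056, "wx": 0, "wy": 0, "wz": 0}, {"dx": -0.048, "dy": 0, "dz": -0.056, "wx": 0, "wy": 0, "wz": 0}, {"dx": -0.048, "dy": 0, "dz": -0.056, "wx": 0, "wy": 0, "wz": 0}, {"dx": -0.048, "dy": 0, "dz": -0.056, "wx": 0, "wy": 0, "wz": 0}]}}

```text
clock: 1.65
tool_pos: [0.4988, -0.1504, 0.4195]
eef_rot: [0.0, -0.707, 0.707, 0.0]
contact_force: [0.1, 0.7, -0.2]
opening: 1.0
```

```bash
python3 - <<'E'
from h import *
st();snap("wrist","w1",1.56);st()
E
```

```text
clk 1.65 pos [ 0.4988 -0.1504  0.4195] y [-0.001 -0.001 -1.   ] jaw ang -90.0 open 1.0 F [ 0.1  0.7 -0.2] q [ 0.24  0.53 -0.06  1.86  0.04  0.75 -1.41]
clk 1.7 pos [ 0.4987 -0.1505  0.4196] y [-0.001 -0.001 -1.   ] jaw ang -90.04 open 1.0 F [-0.9  0.3  0.1] q [ 0.24  0.53 -0.06  1.86  0.04  0.75 -1.41]
```

View pics/w1.png

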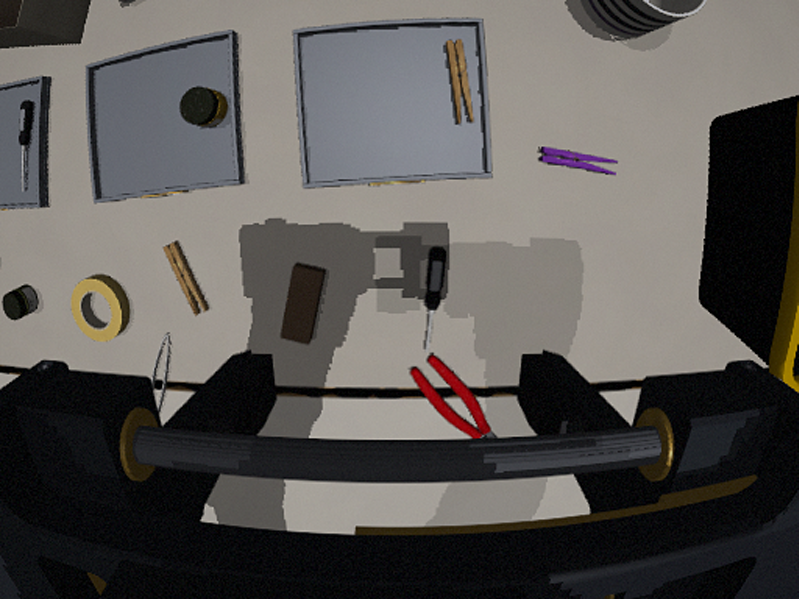

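The view shows the driver (handle about 435,275), the peg (186,277), the brown bar decoy, pot_b (20,300), and the peg and pot trays. Next I'll take a second viewpoint to the left.

Emit:
{"method": "arm_command", "body": {"deltas": [{"dx": 0, "dy": 0, "dz": -0.05, "wx": 0, "wy": 0, "wz": 0}, {"dx": 0, "dy": 0, "dz": -0.1, "wx": 0, "wy": 0, "wz": 0}, {"dx": 0, "dy": 0, "dz": -0.15, "wx": 0, "wy": 0, "wz": 0}, {"dx": 0, "dy": 0, "dz": -0.2, "wx": 0, "wy": 0, "wz": 0}, {"dx": 0, "dy": 0, "dz": -0.25, "wx": 0, "wy": 0, "wz": 0}]}}

```text
clock: 2.2
tool_pos: [0.4988, 0.1012, 0.4199]
eef_rot: [-0.0, -0.707, 0.707, 0.0]
contact_force: [1.8, -0.3, 0.2]
opening: 1.003
```

Emit:
{"method": "arm_command", "body": {"deltas": [{"dx": 0, "dy": 0, "dz": -0.05, "wx": 0, "wy": 0, "wz": 0}, {"dx": 0, "dy": 0, "dz": -0.1, "wx": 0, "wy": 0, "wz": 0}, {"dx": 0, "dy": 0, "dz": -0.12, "wx": 0, "wy": 0, "wz": 0}, {"dx": 0, "dy": 0, "dz": -0.12, "wx": 0, "wy": 0, "wz": 0}, {"dx": 0, "dy": 0, "dz": -0.12, "wx": 0, "wy": 0, "wz": 0}]}}

```text
clock: 2.7
tool_pos: [0.4991, 0.2191, 0.4196]
eef_rot: [0.0, -0.706, 0.708, 0.0]
contact_force: [0.0, 0.3, -0.3]
opening: 1.0
```

```bash
python3 - <<'E'
from h import *
st();snap("wrist","w2",1.56);st()
E
```

```text
clk 2.7 pos [0.4991 0.2191 0.4196] y [-0.    -0.002 -1.   ] jaw ang -89.99 open 1.0 F [ 0.   0.3 -0.3] q [-0.49  0.56 -0.02  1.8   0.02  0.79 -2.09]
clk 2.75 pos [0.4993 0.2183 0.4196] y [-0.    -0.002 -1.   ] jaw ang -90.09 open 0.999 F [-0.2 -0.3 -0.2] q [-0.48  0.56 -0.02  1.8   0.02  0.79 -2.09]
```

View pics/w2.png

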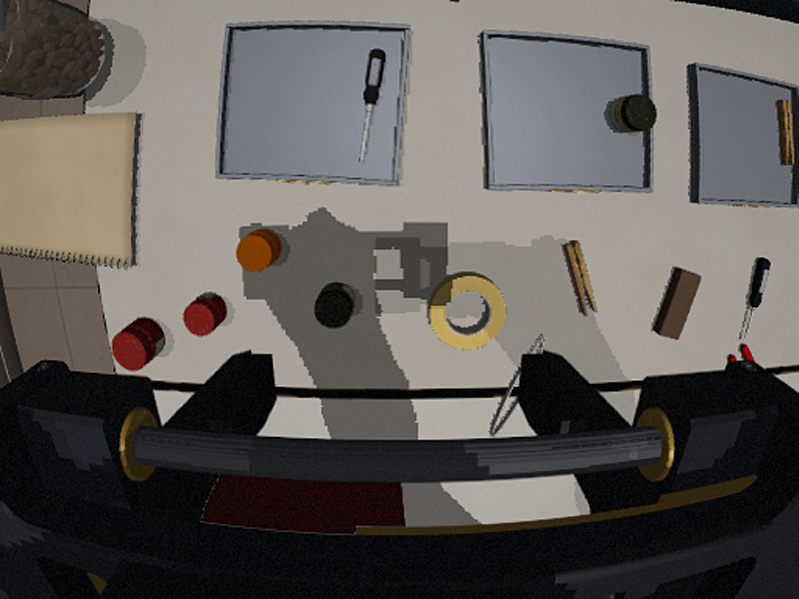

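```bash
python3 - <<'E'
from h import *
def crop(tag,out,x0,y0,x1,y1,s):
    im,_=load(tag); im=cv2.resize(im[y0:y1,x0:x1],None,fx=s,fy=s,interpolation=cv2.INTER_CUBIC)
    for x in range((x0//10+1)*10,x1,10): cv2.line(im,(int((x-x0+.5)*s),0),(int((x-x0+.5)*s),4 if x%50 else 12),(0,0,255),1)
    for y in range((y0//10+1)*10,y1,10): cv2.line(im,(0,int((y-y0+.5)*s)),(4 if y%50 else 12,int((y-y0+.5)*s)),(0,0,255),1)
    cv2.imwrite(f"pics/{out}.png",im)
crop("w1","c1",0,100,400,240,2) if 0 else None
crop("w1","w1a",180,140,310,240,6)
crop("w1","w1b",0,140,150,225,5.3)
crop("w1","w1c",180,0,330,130,5)
crop("w1","w1d",0,0,180,140,4.4)
crop("w2","w2a",400,140,512,240,7)
crop("w2","w2b",330,140,460,225,6)
crop("w2","w2c",60,140,260,240,4)
crop("w2","w2d",130,0,280,130,5)
crop("w2","w2e",300,0,512,140,3.7)
E
```

```text
(no output)
```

View pics/w1a.png

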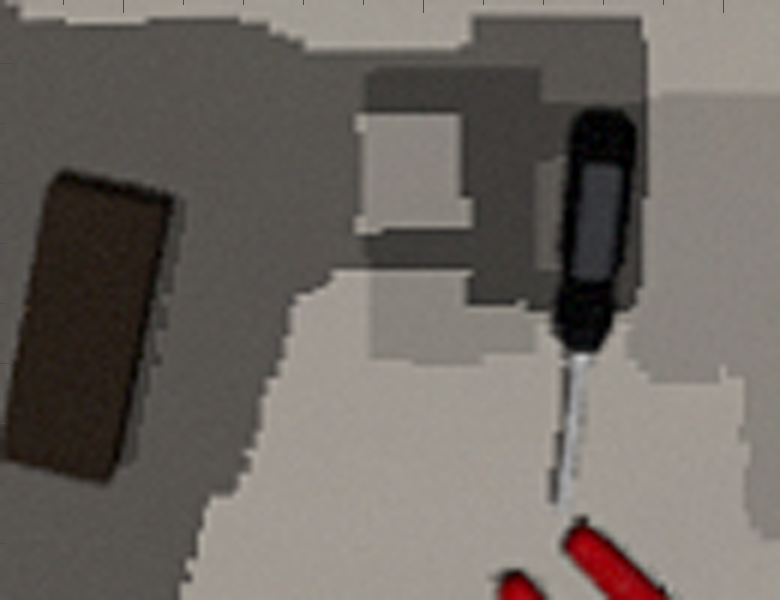

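View pics/w1b.png

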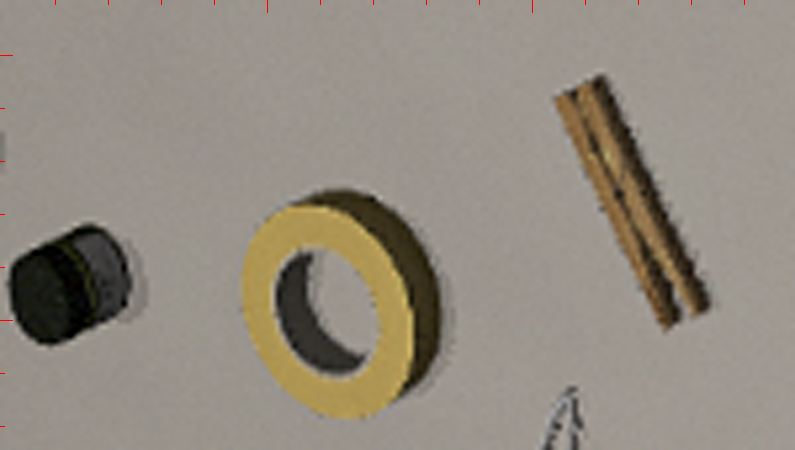

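View pics/w1c.png

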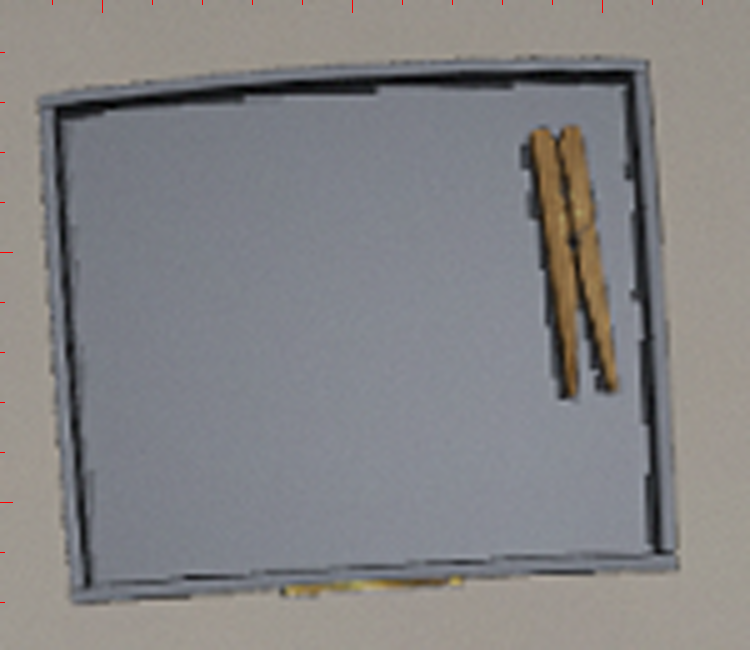

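View pics/w1d.png

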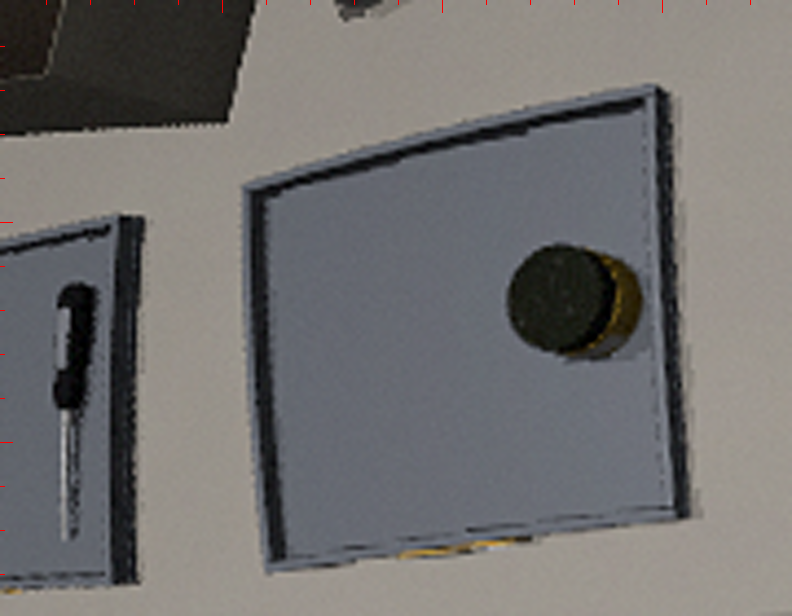

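View pics/w2a.png

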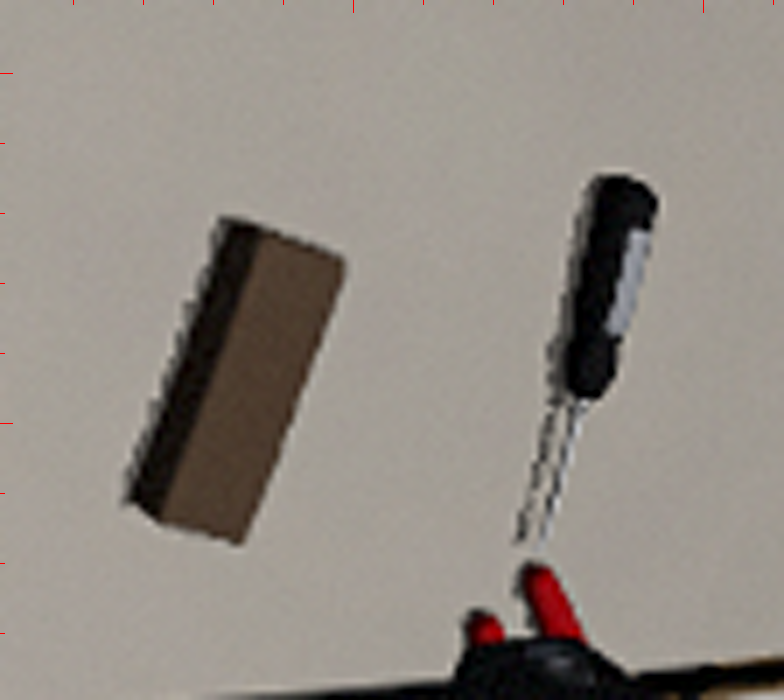

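View pics/w2b.png

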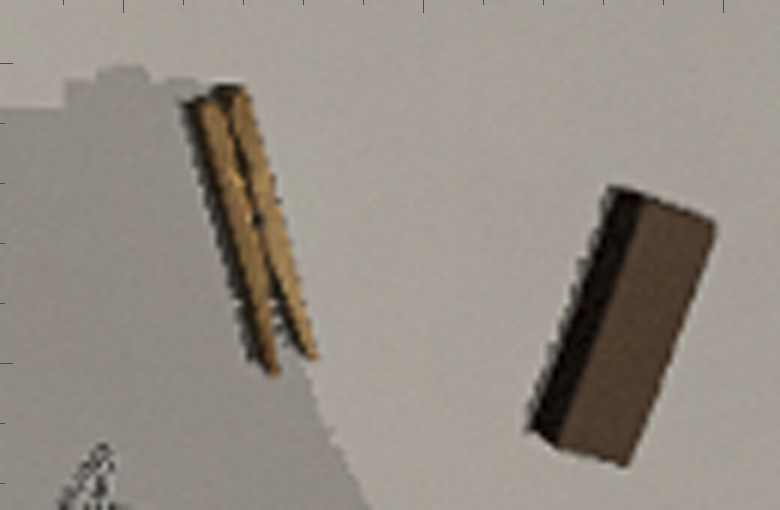

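View pics/w2c.png

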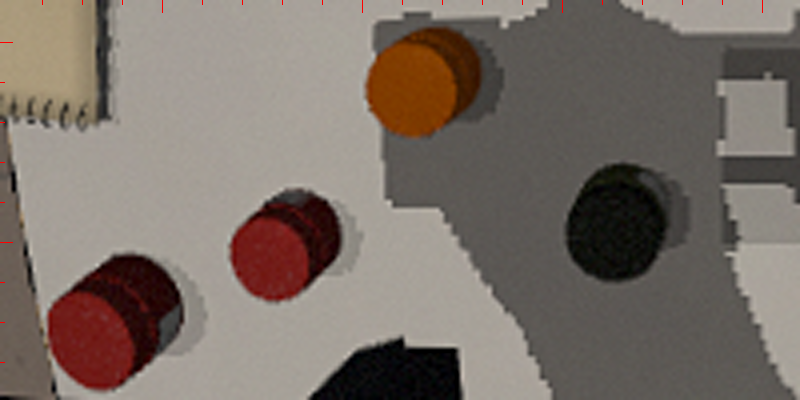

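View pics/w2d.png

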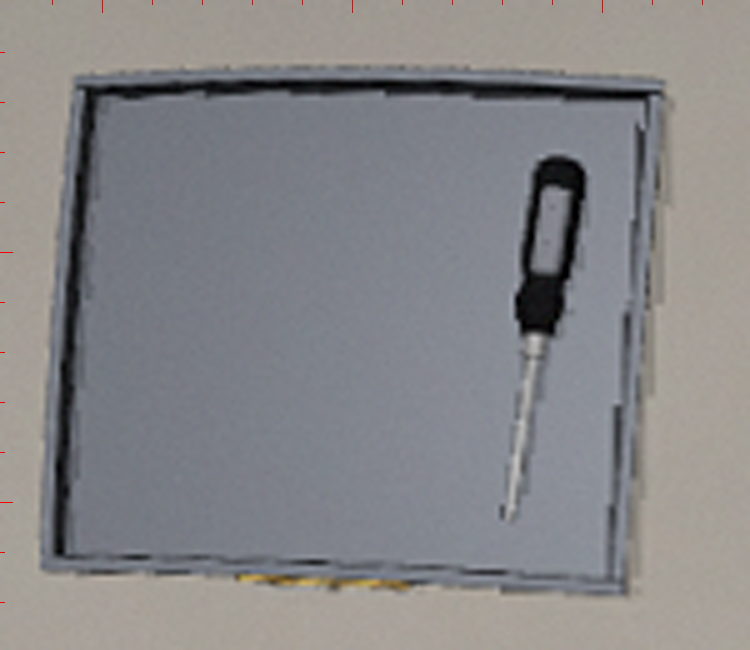

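View pics/w2e.png

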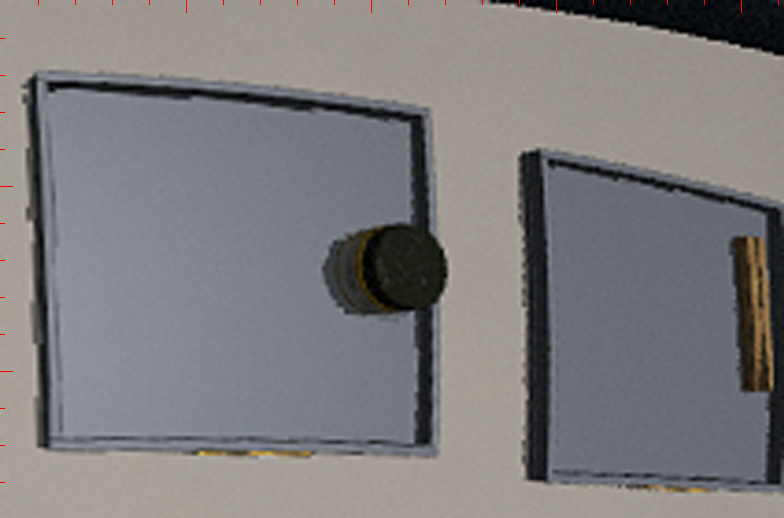

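```bash
python3 - <<'E'
from h import *
c1=load("w1")[1];c2=load("w2")[1];ct=cal("top")
W="wrist"
def T(n,a,b,z):
    X,e=tri([ray(c1,W,*a),ray(c2,W,*b)])
    print(n,np.round(X,4),"res",np.round(e,4),"| at z",z,np.round(atz(c1,W,*a,z)[:2],4),np.round(atz(c2,W,*b,z)[:2],4))
T("drv end",(280.7,157.8),(489.2,164.9),.008)
T("drv front",(276.2,197.8),(483.4,196.4),.008)
T("drv tip",(272.2,222.8),(476.6,216.6),.008)
T("peg far",(108.7,156.1),(366.5,155.3),.012)
T("peg near",(128.9,199.1),(378.3,200),.012)
T("peg mid",(118.7,177.6),(372.3,177.7),.012)
T("pot_b",(9.3,196.1),(213.75,197),.034)
T("tpot",(126.8,67.2),(408.1,71.7),.038)
X,e=tri([ray(c2,W,127,204),ray(ct,"top",147.6,216.4)]);print("pot_a",X,e,atz(c2,W,127,204,.034))
def tray(n,c,P):
    Q=np.array([atz(c,W,*p,.015)[:2] for p in P]);m=Q.mean(0)
    ax=(Q[0]+Q[1]-Q[2]-Q[3])/2; ay=(Q[0]+Q[3]-Q[1]-Q[2])/2
    print(n,"ctr",np.round(m,4),"ax",np.linalg.norm(ax),np.degrees(np.arctan2(ax[1],ax[0])),"ay",np.linalg.norm(ay),np.degrees(np.arctan2(-ay[0],ay[1])))
tray("pegtray",c1,[(187.1,19.1),(309.1,11.9),(315.1,113.1),(194.1,119.5)])
tray("pottray1",c1,[(55.2,42),(148.8,19.3),(154,116.5),(60.4,129)])
tray("pottray2",c2,[(310.9,20.6),(415.7,28.7),(417.6,121.9),(311.7,120.3)])
tray("drvtray",c2,[(145.1,15.1),(262.1,15.9),(254.9,117.9),(137.5,113.5)])
for n,c,p in [("TL",0,0)]: pass
T("pottray TL",(55.2,42),(310.9,20.6),.015);T("pottray BL",(60.4,129),(311.7,120.3),.015)
print("tdrv",atz(c2,W,241.5,31.5,.011),atz(c2,W,231.9,103.5,.011));print("tpeg",atz(c1,W,290.9,25.5,.016),atz(c1,W,297.5,77.9,.016))
for n,u,v in [("bigred",84.75,224),("orange",162.5,161.5)]: print(n,atz(c2,W,u,v,.034))
E
```

```text
drv end [ 0.4996 -0.1863  0.0052] res [0.0002 0.0002] | at z 0.008 [ 0.5   -0.186] [ 0.5003 -0.1834]
drv front [ 0.4443 -0.181   0.0096] res [0.0001 0.0001] | at z 0.008 [ 0.4436 -0.1811] [ 0.4438 -0.1826]
drv tip [ 0.406  -0.1763  0.0077] res [0.0001 0.0001] | at z 0.008 [ 0.406  -0.1763] [ 0.4063 -0.176 ]
peg far [0.506  0.0608 0.0067] res [0.0001 0.0001] | at z 0.012 [0.5068 0.0579] [0.5071 0.0629]
peg near [0.4403 0.0348 0.0072] res [0.0003 0.0003] | at z 0.012 [0.4422 0.0325] [0.4416 0.037 ]
peg mid [0.4734 0.0481 0.0058] res [0.0002 0.0002] | at z 0.012 [0.4748 0.045 ] [0.4751 0.0508]
pot_b [0.4504 0.2722 0.0266] res [0.0011 0.0011] | at z 0.034 [0.4517 0.2642] [0.454  0.2711]
tpot [0.627  0.0137 0.0308] res [0.0001 0.0001] | at z 0.038 [0.626  0.0106] [0.6258 0.0178]
pot_a [0.44058225 0.39477798 0.02923938] [np.float64(0.0026094627082280195), np.float64(0.002609462708227947)] [0.44319235 0.39505338 0.034     ]
pegtray ctr [ 0.6247 -0.1467] ax 0.1358674623936334 3.5761474763950027 ay 0.15758348815753187 3.203838511532366
pottray1 ctr [0.6229 0.0643] ax 0.13474457881710655 2.7466525547882115 ay 0.15664695457263658 2.4765345082370507
pottray2 ctr [0.6231 0.0665] ax 0.13474865905865507 1.4780540992962243 ay 0.15670297771186018 2.977943384193393
drvtray ctr [0.6276 0.2915] ax 0.13607932280772225 -4.308871639383288 ay 0.1571213681894499 -4.14385008790991
pottray TL [0.6862 0.1455 0.0149] res [0.0005 0.0005] | at z 0.015 [0.6868 0.1456] [0.6857 0.1456]
pottray BL [0.552  0.143  0.0104] res [0. 0.] | at z 0.015 [0.5522 0.1395] [0.5523 0.1439]
tdrv [0.66886759 0.23490658 0.011     ] [0.5730783 0.2473309 0.011    ]
tpeg [ 0.67608318 -0.19718763  0.016     ] [ 0.60623034 -0.20554348  0.016     ]
bigred [0.40996429 0.47370654 0.034     ]
orange [0.50188514 0.33685554 0.034     ]
```

Emit:
{"method": "arm_command", "body": {"deltas": [{"dx": 0.01, "dy": 0.01, "dz": -0.01, "wx": 0, "wy": -0.19, "wz": 0}, {"dx": 0.02, "dy": 0.03, "dz": -0.02, "wx": 0, "wy": -0.38, "wz": 0}, {"dx": 0.03, "dy": 0.05, "dz": -0.03, "wx": 0, "wy": -0.57, "wz": 0}, {"dx": 0.04, "dy": 0.07, "dz": -0.04, "wx": 0, "wy": -0.76, "wz": 0}, {"dx": 0.047, "dy": 0.09, "dz": -0.052, "wx": 0, "wy": -0.95, "wz": 0}]}}

```text
clock: 3.25
tool_pos: [0.4521, 0.2701, 0.3292]
eef_rot: [0.259, -0.657, 0.659, -0.259]
contact_force: [-0.2, -0.3, -0.2]
opening: 1.001
```

```bash
python3 - <<'E'
from h import *
st();delta([0.452,0.270,0.27],0)
E
```

```text
clk 3.25 pos [0.4521 0.2701 0.3292] y [ 0.    -0.002 -1.   ] jaw ang -47.04 open 1.001 F [-0.2 -0.3 -0.2] q [-0.5   0.68 -0.2   1.93  0.24  0.55 -1.69]
d xyz [ 0.0001  0.0592 -0.0001] w [-0.0012 -1.0454  0.0022] rows needed t 1.2 r 5.5
```

Emit:
{"method": "arm_command", "body": {"deltas": [{"dx": 0, "dy": 0.01, "dz": 0, "wx": 0, "wy": -0.19, "wz": 0}, {"dx": 0, "dy": 0.02, "dz": 0, "wx": 0, "wy": -0.38, "wz": 0}, {"dx": 0, "dy": 0.03, "dz": 0, "wx": 0, "wy": -0.57, "wz": 0}, {"dx": 0, "dy": 0.045, "dz": 0, "wx": 0, "wy": -0.76, "wz": 0}, {"dx": 0, "dy": 0.059, "dz": 0, "wx": 0, "wy": -0.95, "wz": 0}]}}

```text
clock: 3.75
tool_pos: [0.4529, 0.27, 0.2704]
eef_rot: [0.481, -0.518, 0.519, -0.481]
contact_force: [-0.6, -1.4, -0.9]
opening: 1.0
```

```bash
python3 - <<'E'
from h import *
st();snap("wrist","w3",1.56);st();delta([0.452,0.270,0.171],0)
E
```

```text
clk 3.75 pos [0.4529 0.27   0.2704] y [ 0.001 -0.002 -1.   ] jaw ang -4.27 open 1.0 F [-0.6 -1.4 -0.9] q [-0.42  0.79 -0.34  1.97  0.55  0.48 -1.23]
clk 3.8 pos [0.4524 0.2694 0.2684] y [-0.002 -0.004 -1.   ] jaw ang -3.97 open 1.001 F [-0.  -0.5 -1.1] q [-0.42  0.79 -0.34  1.97  0.55  0.48 -1.23]
d xyz [-0.001   0.0974 -0.0002] w [ 0.0027 -0.0882  0.005 ] rows needed t 1.9 r 0.5
```

View pics/w3.png

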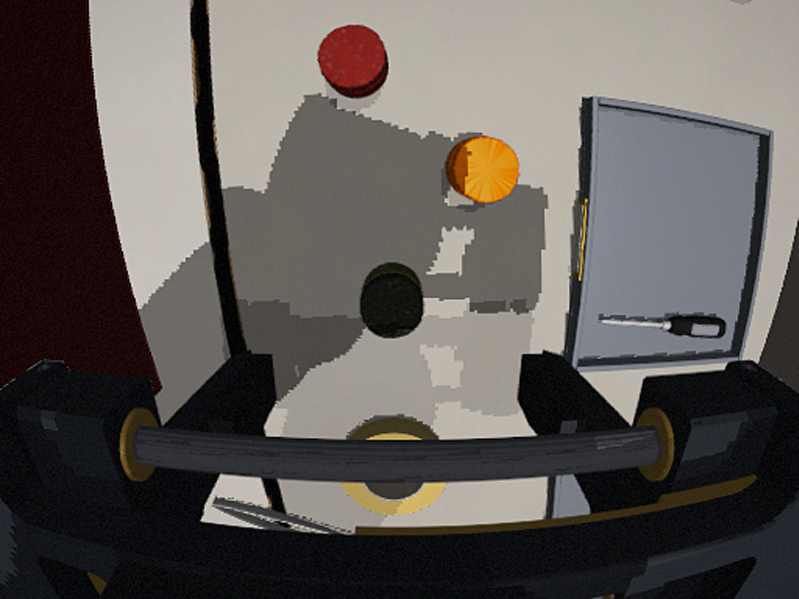

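```bash
python3 - <<'E'
from h import *
c2=load("w2")[1];c3=load("w3")[1];W="wrist"
b=(249.9,195.4);a=(225.6,37.9)
for n,p,q in [("b",b,(213.75,197)),("a",a,(127,204))]:
    print(n,tri([ray(c3,W,*p),ray(c2,W,*q)]),[atz(c3,W,*p,z)[:2] for z in (.03,.034)])
E
```

```text
b (array([0.45066853, 0.27221906, 0.02484024]), [np.float64(0.0004040598100455919), np.float64(0.0004040598100456983)]) [array([0.45051658, 0.27363884]), array([0.45066111, 0.27492258])]
a (array([0.44288241, 0.39411082, 0.03458054]), [np.float64(0.0008327951723801174), np.float64(0.0008327951723802418)]) [array([0.44199478, 0.39452027]), array([0.44229431, 0.39360533])]
```

Emit:
{"method": "arm_command", "body": {"deltas": [{"dx": -0.002, "dy": 0.03, "dz": -0.001, "wx": 0, "wy": -0.05, "wz": 0}, {"dx": -0.003, "dy": 0.06, "dz": -0.001, "wx": 0, "wy": -0.09, "wz": 0}, {"dx": -0.003, "dy": 0.085, "dz": -0.001, "wx": 0, "wy": -0.09, "wz": 0}, {"dx": -0.003, "dy": 0.098, "dz": -0.001, "wx": 0, "wy": -0.09, "wz": 0}, {"dx": -0.003, "dy": 0.098, "dz": -0.001, "wx": 0, "wy": -0.09, "wz": 0}]}}

```text
clock: 4.3
tool_pos: [0.4512, 0.2745, 0.1718]
eef_rot: [0.499, -0.502, 0.503, -0.497]
contact_force: [0.7, -0.7, 0.1]
opening: 0.999
```

Emit:
{"method": "arm_command", "body": {"deltas": [{"dx": 0, "dy": 0, "dz": 0, "wx": 0, "wy": 0, "wz": 0}, {"dx": 0, "dy": 0, "dz": 0, "wx": 0, "wy": 0, "wz": 0}, {"dx": 0, "dy": 0, "dz": 0, "wx": 0, "wy": 0, "wz": 0}, {"dx": 0, "dy": 0, "dz": 0, "wx": 0, "wy": 0, "wz": 0}, {"dx": 0, "dy": 0, "dz": 0, "wx": 0, "wy": 0, "wz": 0}], "claw": -1, "grip_force": 12}}

```text
clock: 4.8
tool_pos: [0.4511, 0.276, 0.1731]
eef_rot: [0.498, -0.501, 0.501, -0.499]
contact_force: [0.3, 0.2, 0.8]
opening: 0.571
```

```bash
python3 - <<'E'
from h import *
st()
E
```

```text
clk 4.8 pos [0.4511 0.276  0.1731] y [ 0.001  0.    -1.   ] jaw ang -0.33 open 0.571 F [0.3 0.2 0.8] q [-0.52  0.96 -0.2   1.99  0.67  0.26 -1.29]
```

Emit:
{"method": "arm_command", "body": {"deltas": [{"dx": 0.002, "dy": 0, "dz": 0, "wx": 0, "wy": 0, "wz": 0}, {"dx": 0.003, "dy": 0, "dz": 0, "wx": 0, "wy": 0, "wz": 0}, {"dx": 0.003, "dy": 0, "dz": 0, "wx": 0, "wy": 0, "wz": 0}, {"dx": 0.003, "dy": 0, "dz": 0, "wx": 0, "wy": 0, "wz": 0}, {"dx": 0.003, "dy": 0, "dz": 0, "wx": 0, "wy": 0, "wz": 0}]}}

```text
clock: 5.3
tool_pos: [0.451, 0.2726, 0.1727]
eef_rot: [0.499, -0.501, 0.502, -0.498]
contact_force: [0.4, -0.9, 1.0]
opening: 0.369
```

```bash
python3 - <<'E'
from h import *
st();delta([0.451,0.27,0.30],0);delta([0.623,0.0665,0.30],0)
E
```

```text
clk 5.3 pos [0.451  0.2726 0.1727] y [-0.    -0.001 -1.   ] jaw ang -0.34 open 0.369 F [ 0.4 -0.9  1. ] q [-0.52  0.96 -0.19  1.99  0.67  0.26 -1.29]
d xyz [ 0.0027 -0.1273  0.    ] w [ 0.0001 -0.0075  0.0011] rows needed t 2.5 r 0.0
d xyz [ 0.2052 -0.1271  0.1732] w [ 0.0001 -0.0075  0.0011] rows needed t 5.9 r 0.0
```

Emit:
{"method": "arm_command", "body": {"deltas": [{"dx": 0, "dy": -0.03, "dz": 0, "wx": 0, "wy": 0, "wz": 0}, {"dx": 0.02, "dy": -0.06, "dz": 0.02, "wx": 0, "wy": 0, "wz": 0}, {"dx": 0.05, "dy": -0.08, "dz": 0.045, "wx": 0, "wy": 0, "wz": 0}, {"dx": 0.08, "dy": -0.09, "dz": 0.07, "wx": 0, "wy": 0, "wz": 0}, {"dx": 0.11, "dy": -0.09, "dz": 0.095, "wx": 0, "wy": 0, "wz": 0}]}}

```text
clock: 5.8
tool_pos: [0.5467, 0.1615, 0.2644]
eef_rot: [0.497, -0.501, 0.502, -0.5]
contact_force: [1.1, 1.6, -1.5]
opening: 0.372
```

Emit:
{"method": "arm_command", "body": {"deltas": [{"dx": 0.035, "dy": 0, "dz": 0.03, "wx": 0, "wy": 0, "wz": 0}, {"dx": 0.07, "dy": 0, "dz": 0.06, "wx": 0, "wy": 0, "wz": 0}, {"dx": 0.095, "dy": 0, "dz": 0.078, "wx": 0, "wy": 0, "wz": 0}, {"dx": 0.095, "dy": 0, "dz": 0.078, "wx": 0, "wy": 0, "wz": 0}, {"dx": 0.095, "dy": 0, "dz": 0.078, "wx": 0, "wy": 0, "wz": 0}]}}

```text
clock: 6.3
tool_pos: [0.6227, 0.0664, 0.2623]
eef_rot: [-0.498, 0.502, -0.502, 0.498]
contact_force: [-0.5, 0.5, -0.3]
opening: 0.371
```

```bash
python3 - <<'E'
from h import *
st();snap("wrist","w4",1.56);delta([0.623,0.0665,0.177],0)
E
```

```text
clk 6.3 pos [0.6227 0.0664 0.2623] y [-0.001  0.    -1.   ] jaw ang -0.42 open 0.371 F [-0.5  0.5 -0.3] q [ 0.08  0.91 -0.48  1.66  0.59  0.72 -0.7 ]
d xyz [0.0016 0.0855 0.0009] w [ 0.0012 -0.006  -0.0017] rows needed t 1.7 r 0.0
```

View pics/w4.png

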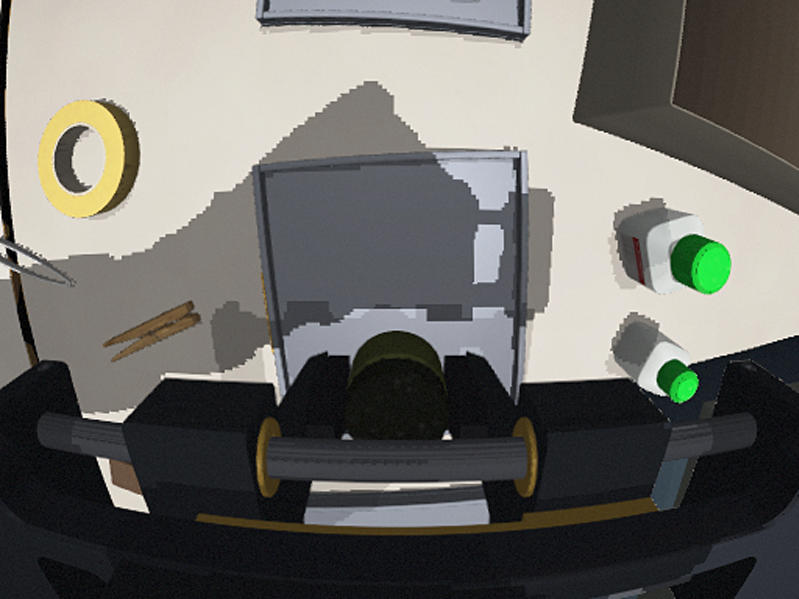

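Emit:
{"method": "arm_command", "body": {"deltas": [{"dx": 0.002, "dy": 0.03, "dz": 0, "wx": 0, "wy": 0, "wz": 0}, {"dx": 0.002, "dy": 0.055, "dz": 0, "wx": 0, "wy": 0, "wz": 0}, {"dx": 0.001, "dy": 0.072, "dz": 0, "wx": 0, "wy": 0, "wz": 0}, {"dx": 0.001, "dy": 0.08, "dz": 0, "wx": 0, "wy": 0, "wz": 0}, {"dx": 0.001, "dy": 0.084, "dz": 0, "wx": 0, "wy": 0, "wz": 0}]}}

```text
clock: 6.85
tool_pos: [0.6224, 0.0671, 0.1783]
eef_rot: [-0.499, 0.501, -0.501, 0.499]
contact_force: [0.1, -0.1, -0.3]
opening: 0.37
```

```bash
python3 - <<'E'
from h import *
st()
E
```

```text
clk 6.85 pos [0.6224 0.0671 0.1783] y [-0.001  0.    -1.   ] jaw ang -0.22 open 0.37 F [ 0.1 -0.1 -0.3] q [ 0.04  1.03 -0.41  1.68  0.67  0.58 -0.77]
```

Emit:
{"method": "arm_command", "body": {"deltas": [{"dx": 0, "dy": 0.001, "dz": 0, "wx": 0, "wy": 0, "wz": 0}, {"dx": 0, "dy": 0.002, "dz": 0, "wx": 0, "wy": 0, "wz": 0}, {"dx": 0, "dy": 0.002, "dz": 0, "wx": 0, "wy": 0, "wz": 0}, {"dx": 0, "dy": 0.002, "dz": 0, "wx": 0, "wy": 0, "wz": 0}, {"dx": 0, "dy": 0.002, "dz": 0, "wx": 0, "wy": 0, "wz": 0}]}}

```text
clock: 7.35
tool_pos: [0.623, 0.0659, 0.1772]
eef_rot: [0.498, -0.501, 0.502, -0.499]
contact_force: [-0.0, 0.2, 0.8]
opening: 0.369
```

Emit:
{"method": "arm_command", "body": {"deltas": [{"dx": 0, "dy": 0, "dz": 0, "wx": 0, "wy": 0, "wz": 0}, {"dx": 0, "dy": 0, "dz": 0, "wx": 0, "wy": 0, "wz": 0}, {"dx": 0, "dy": 0, "dz": 0, "wx": 0, "wy": 0, "wz": 0}, {"dx": 0, "dy": 0, "dz": 0, "wx": 0, "wy": 0, "wz": 0}, {"dx": 0, "dy": 0, "dz": 0, "wx": 0, "wy": 0, "wz": 0}], "claw": 0.3}}

```text
clock: 7.85
tool_pos: [0.6228, 0.066, 0.1767]
eef_rot: [0.499, -0.501, 0.501, -0.499]
contact_force: [-0.6, 0.6, 0.7]
opening: 0.651
```

Emit:
{"method": "arm_command", "body": {"deltas": [{"dx": 0, "dy": -0.02, "dz": 0, "wx": 0, "wy": 0, "wz": 0}, {"dx": 0, "dy": -0.045, "dz": 0, "wx": 0, "wy": 0, "wz": 0}, {"dx": 0, "dy": -0.075, "dz": 0, "wx": 0, "wy": 0, "wz": 0}, {"dx": -0.035, "dy": -0.1, "dz": -0.02, "wx": 0, "wy": 0, "wz": 0}, {"dx": -0.07, "dy": -0.11, "dz": -0.04, "wx": 0, "wy": 0, "wz": 0}]}}

```text
clock: 8.35
tool_pos: [0.584, 0.136, 0.2891]
eef_rot: [0.496, -0.502, 0.503, -0.499]
contact_force: [0.3, 1.4, 0.5]
opening: 0.652
```

```bash
python3 - <<'E'
from h import *
st();snap("top","t5",2.6,(100,125,400,260));delta([0.4425,0.394,0.27],0)
E
```

```text
clk 8.35 pos [0.584  0.136  0.2891] y [ 0.004  0.001 -1.   ] jaw ang -0.55 open 0.652 F [0.3 1.4 0.5] q [-0.04  0.84 -0.48  1.73  0.57  0.7  -0.83]
d xyz [-0.2487  0.0226 -0.1364] w [-0.0024  0.0039 -0.012 ] rows needed t 5.7 r 0.1
```

View pics/t5.png

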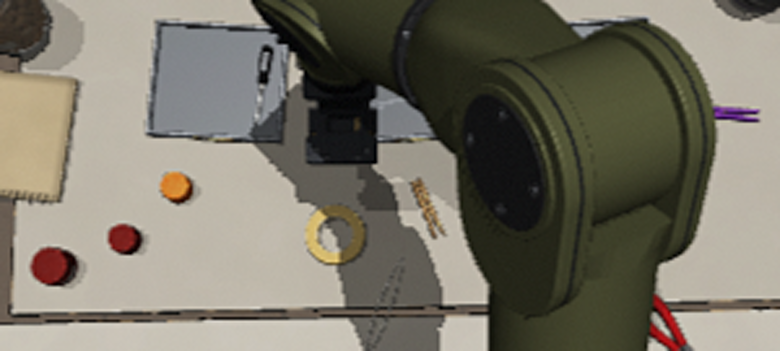

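Emit:
{"method": "arm_command", "body": {"deltas": [{"dx": -0.043, "dy": 0.004, "dz": -0.024, "wx": 0, "wy": 0, "wz": 0}, {"dx": -0.086, "dy": 0.008, "dz": -0.047, "wx": 0, "wy": 0, "wz": 0}, {"dx": -0.129, "dy": 0.012, "dz": -0.07, "wx": 0, "wy": 0, "wz": 0}, {"dx": -0.172, "dy": 0.016, "dz": -0.094, "wx": 0, "wy": 0, "wz": 0}, {"dx": -0.215, "dy": 0.02, "dz": -0.118, "wx": 0, "wy": 0, "wz": 0}], "claw": 1}}

```text
clock: 8.9
tool_pos: [0.4653, 0.3534, 0.2665]
eef_rot: [0.499, -0.501, 0.501, -0.499]
contact_force: [1.0, 0.6, 1.0]
opening: 1.001
```

```bash
python3 - <<'E'
from h import *
st();delta([0.4425,0.394,0.25],0)
E
```

```text
clk 8.9 pos [0.4653 0.3534 0.2665] y [ 0. -0. -1.] jaw ang -0.31 open 1.001 F [1.  0.6 1. ] q [-0.5   0.85 -0.41  1.79  0.55  0.61 -1.24]
d xyz [-0.0405  0.0165 -0.0231] w [-0.0001 -0.007   0.0002] rows needed t 1.0 r 0.0
```

Emit:
{"method": "arm_command", "body": {"deltas": [{"dx": -0.02, "dy": 0.005, "dz": -0.012, "wx": 0, "wy": 0, "wz": 0}, {"dx": -0.04, "dy": 0.016, "dz": -0.023, "wx": 0, "wy": 0, "wz": 0}, {"dx": -0.04, "dy": 0.016, "dz": -0.023, "wx": 0, "wy": 0, "wz": 0}, {"dx": -0.04, "dy": 0.016, "dz": -0.023, "wx": 0, "wy": 0, "wz": 0}, {"dx": -0.04, "dy": 0.016, "dz": -0.023, "wx": 0, "wy": 0, "wz": 0}]}}

```text
clock: 9.4
tool_pos: [0.4449, 0.3903, 0.2508]
eef_rot: [0.498, -0.501, 0.503, -0.498]
contact_force: [-0.5, 1.1, -0.1]
opening: 1.002
```

```bash
python3 - <<'E'
from h import *
st();snap("wrist","w6",1.56);delta([0.4425,0.394,0.172],0)
E
```

```text
clk 9.4 pos [0.4449 0.3903 0.2508] y [ 0.001 -0.002 -1.   ] jaw ang -0.46 open 1.002 F [-0.5  1.1 -0.1] q [-0.58  0.88 -0.39  1.78  0.55  0.59 -1.31]
d xyz [-0.0038  0.0789 -0.0026] w [-0.0013 -0.0108  0.0016] rows needed t 1.6 r 0.1
```

View pics/w6.png

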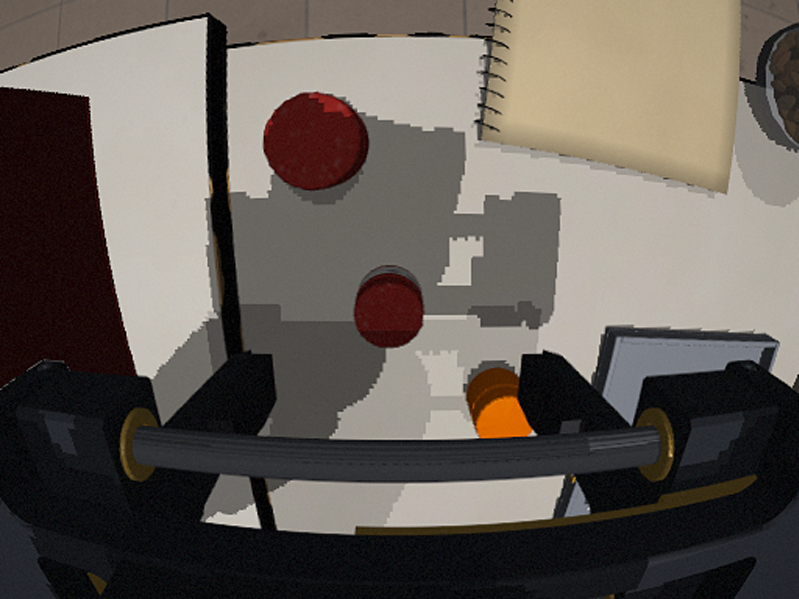

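```bash
python3 - <<'E'
from h import *
c=load("w6")[1];print(atz(c,"wrist",248.6,199.2,.034),atz(c,"wrist",248.6,199.2,.03))
print(tri([ray(c,"wrist",248.6,199.2),ray(load("w2")[1],"wrist",127,204)]))
E
```

```text
[0.44176251 0.39860337 0.034     ] [0.441685   0.39725618 0.03      ]
(array([0.44166527, 0.39713944, 0.02967178]), [np.float64(1.45673608091887e-05), np.float64(1.4567360809043495e-05)])
```

Pot_a stands at about (0.442, 0.396).

Emit:
{"method": "arm_command", "body": {"deltas": [{"dx": -0.003, "dy": 0.03, "dz": -0.002, "wx": 0, "wy": 0, "wz": 0}, {"dx": -0.005, "dy": 0.055, "dz": -0.003, "wx": 0, "wy": 0, "wz": 0}, {"dx": -0.005, "dy": 0.079, "dz": -0.003, "wx": 0, "wy": 0, "wz": 0}, {"dx": -0.005, "dy": 0.079, "dz": -0.003, "wx": 0, "wy": 0, "wz": 0}, {"dx": -0.005, "dy": 0.079, "dz": -0.003, "wx": 0, "wy": 0, "wz": 0}]}}

```text
clock: 9.95
tool_pos: [0.4414, 0.3962, 0.1721]
eef_rot: [0.498, -0.502, 0.502, -0.498]
contact_force: [0.1, 0.7, 1.5]
opening: 0.997
```

Emit:
{"method": "arm_command", "body": {"deltas": [{"dx": 0, "dy": 0, "dz": 0, "wx": 0, "wy": 0, "wz": 0}, {"dx": 0, "dy": 0, "dz": 0, "wx": 0, "wy": 0, "wz": 0}, {"dx": 0, "dy": 0, "dz": 0, "wx": 0, "wy": 0, "wz": 0}, {"dx": 0, "dy": 0, "dz": 0, "wx": 0, "wy": 0, "wz": 0}, {"dx": 0, "dy": 0, "dz": 0, "wx": 0, "wy": 0, "wz": 0}], "claw": -1}}

```text
clock: 10.45
tool_pos: [0.4407, 0.397, 0.172]
eef_rot: [0.498, -0.501, 0.501, -0.499]
contact_force: [0.6, 0.6, -0.4]
opening: 0.568
```

Emit:
{"method": "arm_command", "body": {"deltas": [{"dx": 0, "dy": 0, "dz": 0, "wx": 0, "wy": 0, "wz": 0}, {"dx": 0, "dy": 0, "dz": 0, "wx": 0, "wy": 0, "wz": 0}, {"dx": 0, "dy": 0, "dz": 0, "wx": 0, "wy": 0, "wz": 0}, {"dx": 0, "dy": 0, "dz": 0, "wx": 0, "wy": 0, "wz": 0}, {"dx": 0, "dy": 0, "dz": 0, "wx": 0, "wy": 0, "wz": 0}]}}

```text
clock: 10.95
tool_pos: [0.4406, 0.397, 0.1717]
eef_rot: [0.499, -0.501, 0.501, -0.499]
contact_force: [-0.2, 0.6, 0.3]
opening: 0.369
```

```bash
python3 - <<'E'
from h import *
st();delta([0.621,0.1145,0.26],0)
E
```

```text
clk 10.95 pos [0.4406 0.397  0.1717] y [ 0. -0. -1.] jaw ang -0.32 open 0.369 F [-0.2  0.6  0.3] q [-0.64  1.   -0.3   1.79  0.62  0.45 -1.38]
d xyz [ 0.2815 -0.0883  0.1819] w [-0.     -0.0072  0.0001] rows needed t 6.9 r 0.0
```

Emit:
{"method": "arm_command", "body": {"deltas": [{"dx": 0, "dy": -0.045, "dz": 0, "wx": 0, "wy": 0, "wz": 0}, {"dx": 0.01, "dy": -0.085, "dz": 0.01, "wx": 0, "wy": 0, "wz": 0}, {"dx": 0.05, "dy": -0.095, "dz": 0.035, "wx": 0, "wy": 0, "wz": 0}, {"dx": 0.09, "dy": -0.095, "dz": 0.06, "wx": 0, "wy": 0, "wz": 0}, {"dx": 0.13, "dy": -0.095, "dz": 0.085, "wx": 0, "wy": 0, "wz": 0}]}}

```text
clock: 11.45
tool_pos: [0.5257, 0.2651, 0.2674]
eef_rot: [0.498, -0.501, 0.501, -0.499]
contact_force: [-0.1, 0.0, -0.8]
opening: 0.369
```

Emit:
{"method": "arm_command", "body": {"deltas": [{"dx": 0.04, "dy": 0, "dz": 0.025, "wx": 0, "wy": 0, "wz": 0}, {"dx": 0.08, "dy": 0, "dz": 0.05, "wx": 0, "wy": 0, "wz": 0}, {"dx": 0.12, "dy": 0, "dz": 0.075, "wx": 0, "wy": 0, "wz": 0}, {"dx": 0.152, "dy": 0, "dz": 0.097, "wx": 0, "wy": 0, "wz": 0}, {"dx": 0.152, "dy": 0, "dz": 0.097, "wx": 0, "wy": 0, "wz": 0}]}}

```text
clock: 11.95
tool_pos: [0.6242, 0.1058, 0.2659]
eef_rot: [0.497, -0.502, 0.506, -0.495]
contact_force: [-0.3, -0.8, -0.1]
opening: 0.37
```

```bash
python3 - <<'E'
from h import *
st();snap("wrist","w7",1.56);delta([0.621,0.1145,0.1765],0)
E
```

```text
clk 11.95 pos [0.6242 0.1058 0.2659] y [ 0.002 -0.006 -1.   ] jaw ang -0.98 open 0.37 F [-0.3 -0.8 -0.1] q [ 0.02  0.91 -0.48  1.64  0.59  0.74 -0.77]
d xyz [-0.0049  0.0896 -0.0015] w [-0.0005 -0.0161  0.0032] rows needed t 1.8 r 0.1
```

View pics/w7.png

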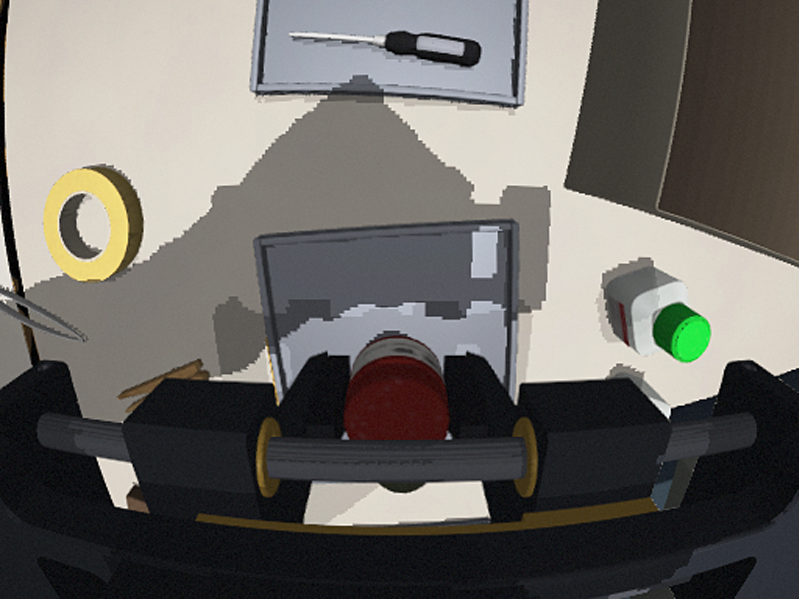

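Emit:
{"method": "arm_command", "body": {"deltas": [{"dx": 0, "dy": 0.02, "dz": 0, "wx": 0, "wy": 0, "wz": 0}, {"dx": 0, "dy": 0.04, "dz": 0, "wx": 0, "wy": 0, "wz": 0}, {"dx": 0, "dy": 0.05, "dz": 0, "wx": 0, "wy": 0, "wz": 0}, {"dx": 0, "dy": 0.05, "dz": 0, "wx": 0, "wy": 0, "wz": 0}, {"dx": 0, "dy": 0.05, "dz": 0, "wx": 0, "wy": 0, "wz": 0}]}}

```text
clock: 12.5
tool_pos: [0.6209, 0.115, 0.2171]
eef_rot: [-0.499, 0.501, -0.501, 0.499]
contact_force: [0.2, 0.5, 0.0]
opening: 0.374
```

```bash
python3 - <<'E'
from h import *
st();delta([0.621,0.1145,0.1765],0)
E
```

```text
clk 12.5 pos [0.6209 0.115  0.2171] y [ 0.     0.001 -1.   ] jaw ang -0.25 open 0.374 F [0.2 0.5 0. ] q [-0.02  0.98 -0.45  1.66  0.63  0.65 -0.81]
d xyz [0.0005 0.0406 0.0001] w [-0.0002 -0.0056 -0.0007] rows needed t 0.8 r 0.0
```

Emit:
{"method": "arm_command", "body": {"deltas": [{"dx": 0, "dy": 0.015, "dz": 0, "wx": 0, "wy": 0, "wz": 0}, {"dx": 0, "dy": 0.028, "dz": 0, "wx": 0, "wy": 0, "wz": 0}, {"dx": 0, "dy": 0.036, "dz": 0, "wx": 0, "wy": 0, "wz": 0}, {"dx": 0, "dy": 0.039, "dz": 0, "wx": 0, "wy": 0, "wz": 0}, {"dx": 0, "dy": 0.041, "dz": 0, "wx": 0, "wy": 0, "wz": 0}]}}

```text
clock: 13.0
tool_pos: [0.6207, 0.1139, 0.1756]
eef_rot: [-0.499, 0.502, -0.501, 0.498]
contact_force: [-5.1, -1.3, 12.8]
opening: 0.37
```

Emit:
{"method": "arm_command", "body": {"deltas": [{"dx": 0, "dy": 0, "dz": 0, "wx": 0, "wy": 0, "wz": 0}, {"dx": 0, "dy": 0, "dz": 0, "wx": 0, "wy": 0, "wz": 0}, {"dx": 0, "dy": 0, "dz": 0, "wx": 0, "wy": 0, "wz": 0}, {"dx": 0, "dy": 0, "dz": 0, "wx": 0, "wy": 0, "wz": 0}, {"dx": 0, "dy": 0, "dz": 0, "wx": 0, "wy": 0, "wz": 0}], "claw": 0.3}}

```text
clock: 13.5
tool_pos: [0.6212, 0.114, 0.1758]
eef_rot: [0.498, -0.501, 0.502, -0.499]
contact_force: [-0.9, 0.1, -1.0]
opening: 0.652
```

Emit:
{"method": "arm_command", "body": {"deltas": [{"dx": 0, "dy": -0.02, "dz": 0, "wx": 0, "wy": 0, "wz": 0}, {"dx": 0, "dy": -0.045, "dz": 0, "wx": 0, "wy": 0, "wz": 0}, {"dx": 0, "dy": -0.075, "dz": 0, "wx": 0, "wy": 0, "wz": 0}, {"dx": 0.01, "dy": -0.11, "dz": -0.02, "wx": 0, "wy": 0, "wz": 0}, {"dx": 0.03, "dy": -0.15, "dz": -0.04, "wx": 0, "wy": 0, "wz": 0}]}}

```text
clock: 14.0
tool_pos: [0.5801, 0.0857, 0.3265]
eef_rot: [-0.499, 0.501, -0.5, 0.5]
contact_force: [-0.9, -0.2, 0.7]
opening: 0.649
```

```bash
python3 - <<'E'
from h import *
st();delta([0.475,-0.183,0.30],np.radians(-95.5))
E
```

```text
clk 14.0 pos [0.5801 0.0857 0.3265] y [-0.     0.002 -1.   ] jaw ang -0.17 open 0.649 F [-0.9 -0.2  0.7] q [ 0.08  0.78 -0.54  1.75  0.55  0.76 -0.74]
d xyz [ 0.269   0.0261 -0.1043] w [ 2.1000e-03  2.1186e+00 -1.0000e-03] rows needed t 5.8 r 11.1
```

Emit:
{"method": "arm_command", "body": {"deltas": [{"dx": 0.03, "dy": 0, "dz": -0.012, "wx": 0, "wy": 0.19, "wz": 0}, {"dx": 0.06, "dy": 0, "dz": -0.024, "wx": 0, "wy": 0.38, "wz": 0}, {"dx": 0.09, "dy": 0, "dz": -0.036, "wx": 0, "wy": 0.57, "wz": 0}, {"dx": 0.12, "dy": 0, "dz": -0.048, "wx": 0, "wy": 0.76, "wz": 0}, {"dx": 0.15, "dy": 0, "dz": -0.06, "wx": 0, "wy": 0.95, "wz": 0}], "claw": 1}}

```text
clock: 14.5
tool_pos: [0.5194, -0.0666, 0.326]
eef_rot: [0.279, -0.649, 0.65, -0.28]
contact_force: [0.1, -0.0, 0.1]
opening: 0.998
```

```bash
python3 - <<'E'
from h import *
st();delta([0.475,-0.183,0.30],np.radians(-95.5))
E
```

```text
clk 14.5 pos [ 0.5194 -0.0666  0.326 ] y [ 0.001 -0.    -1.   ] jaw ang -43.42 open 0.998 F [ 0.1 -0.   0.1] q [ 0.25  0.69 -0.34  1.94  0.4   0.57 -1.12]
d xyz [0.1151 0.026  0.0477] w [-5.0000e-04  1.1574e+00 -7.0000e-04] rows needed t 2.5 r 6.1
```

Emit:
{"method": "arm_command", "body": {"deltas": [{"dx": 0.025, "dy": 0.005, "dz": 0.01, "wx": 0, "wy": 0.19, "wz": 0}, {"dx": 0.05, "dy": 0.01, "dz": 0.02, "wx": 0, "wy": 0.38, "wz": 0}, {"dx": 0.075, "dy": 0.015, "dz": 0.03, "wx": 0, "wy": 0.57, "wz": 0}, {"dx": 0.1, "dy": 0.02, "dz": 0.04, "wx": 0, "wy": 0.76, "wz": 0}, {"dx": 0.115, "dy": 0.026, "dz": 0.048, "wx": 0, "wy": 0.95, "wz": 0}]}}

```text
clock: 15.0
tool_pos: [0.4755, -0.1842, 0.2998]
eef_rot: [0.023, -0.706, 0.707, -0.023]
contact_force: [0.4, 0.5, 0.8]
opening: 0.999
```

Emit:
{"method": "arm_command", "body": {"deltas": [{"dx": 0, "dy": 0, "dz": 0, "wx": 0, "wy": 0.19, "wz": 0}, {"dx": 0, "dy": 0, "dz": 0, "wx": 0, "wy": 0.21, "wz": 0}, {"dx": 0, "dy": 0, "dz": 0, "wx": 0, "wy": 0.21, "wz": 0}, {"dx": 0, "dy": 0, "dz": 0, "wx": 0, "wy": 0.21, "wz": 0}, {"dx": 0, "dy": 0, "dz": 0, "wx": 0, "wy": 0.21, "wz": 0}]}}

```text
clock: 15.5
tool_pos: [0.4768, -0.1818, 0.2999]
eef_rot: [0.032, 0.707, -0.706, -0.032]
contact_force: [0.5, 0.3, -0.2]
opening: 1.002
```

```bash
python3 - <<'E'
from h import *
st();snap("wrist","w8",1.56);snap("scene","s8",3,(120,140,330,260));delta([0.475,-0.183,0.20],np.radians(-95.5))
E
```

```text
clk 15.5 pos [ 0.4768 -0.1818  0.2999] y [ 0.  0. -1.] jaw ang -95.13 open 1.002 F [ 0.5  0.3 -0.2] q [ 0.33  0.71 -0.1   2.01  0.15  0.43 -1.54]
d xyz [0.0016 0.0998 0.0012] w [ 0.0002  0.0069 -0.0003] rows needed t 2.0 r 0.0
```

View pics/w8.png

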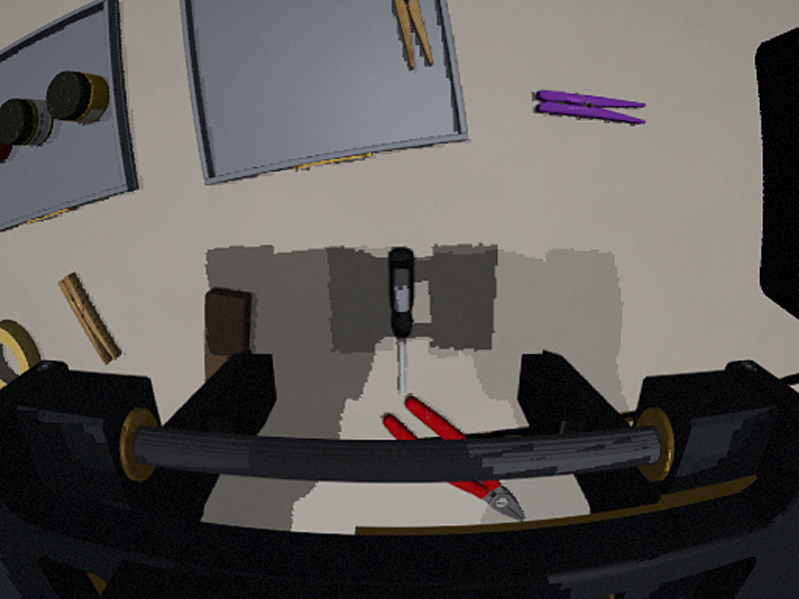

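View pics/s8.png

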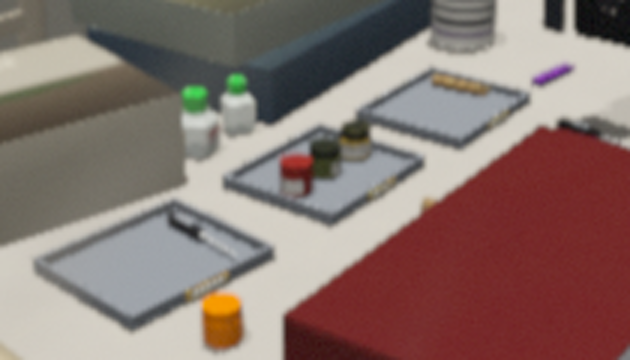

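```bash
python3 - <<'E'
from h import *
c=load("w8")[1];k=1.56
P={}
for n,u,v,z in [("end",400,250,.008),("front",401,337,.008),("tip",402.5,393,.006),("brownR",252,330,.02),("brownR0",256,330,0.0),("brownTR",252,293,.02)]:
    P[n]=atz(c,"wrist",(u+.5)/k-.5,(v+.5)/k-.5,z);print(n,P[n])
d=P["end"]-P["tip"];print(np.degrees(np.arctan2(d[1],d[0])),np.linalg.norm(d),(P["end"]+P["tip"])/2)
E
```

```text
end [ 0.49829247 -0.1852021   0.008     ]
front [ 0.44295606 -0.1810049   0.008     ]
tip [ 0.40184821 -0.17850169  0.006     ]
brownR [ 0.4596492  -0.08987828  0.02      ]
brownR0 [ 0.45243157 -0.08515286  0.        ]
brownTR [ 0.4831887  -0.09435272  0.02      ]
-3.974205006883721 0.09669741796603469 [ 0.45007034 -0.18185189  0.007     ]
```

Emit:
{"method": "arm_command", "body": {"deltas": [{"dx": 0.001, "dy": 0.03, "dz": 0, "wx": 0, "wy": 0, "wz": 0}, {"dx": 0.002, "dy": 0.06, "dz": 0.001, "wx": 0, "wy": 0, "wz": 0}, {"dx": 0.003, "dy": 0.085, "dz": 0.001, "wx": 0, "wy": 0, "wz": 0}, {"dx": 0.003, "dy": 0.1, "dz": 0.001, "wx": 0, "wy": 0, "wz": 0}, {"dx": 0.003, "dy": 0.11, "dz": 0.001, "wx": 0, "wy": 0, "wz": 0}], "claw": -0.1}}

```text
clock: 16.1
tool_pos: [0.4734, -0.1827, 0.1885]
eef_rot: [0.032, 0.707, -0.706, -0.033]
contact_force: [-0.8, -0.3, 0.9]
opening: 0.575
```

```bash
python3 - <<'E'
from h import *
st();snap("wrist","w9",1.56);delta([0.4735,-0.183,0.1695],np.radians(-94.7))
E
```

```text
clk 16.1 pos [ 0.4734 -0.1827  0.1885] y [-0.001  0.001 -1.   ] jaw ang -95.23 open 0.575 F [-0.8 -0.3  0.9] q [ 0.3   0.92 -0.04  2.05  0.18  0.17 -1.57]
d xyz [-0.0004  0.0183  0.0004] w [ 0.0009 -0.0116  0.0028] rows needed t 0.4 r 0.1
```

View pics/w9.png

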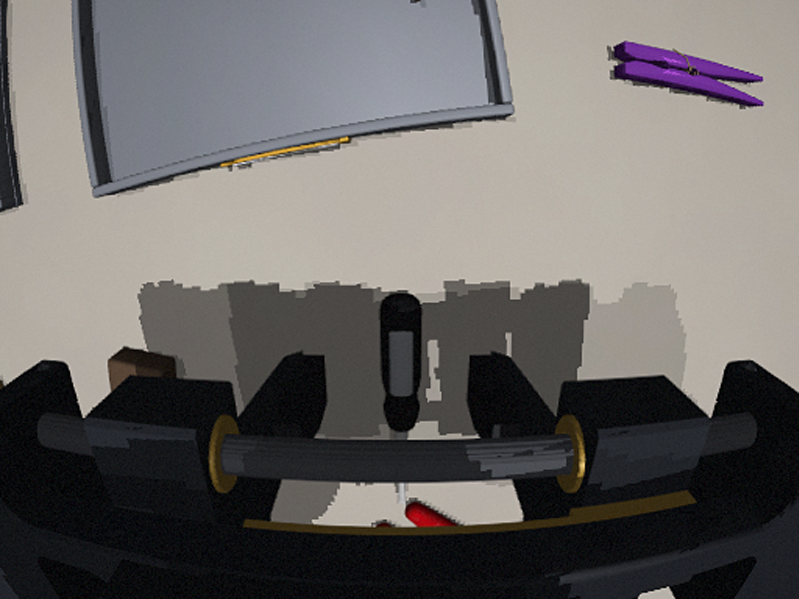

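Driver is centred between the fingers; go down and close.

Emit:
{"method": "arm_command", "body": {"deltas": [{"dx": 0, "dy": 0.008, "dz": 0, "wx": 0, "wy": 0, "wz": 0}, {"dx": 0, "dy": 0.014, "dz": 0, "wx": 0, "wy": 0, "wz": 0}, {"dx": 0, "dy": 0.018, "dz": 0, "wx": 0, "wy": 0, "wz": 0}, {"dx": 0, "dy": 0.018, "dz": 0, "wx": 0, "wy": 0, "wz": 0}, {"dx": 0, "dy": 0.018, "dz": 0, "wx": 0, "wy": 0, "wz": 0}]}}

```text
clock: 16.65
tool_pos: [0.4736, -0.183, 0.172]
eef_rot: [-0.033, -0.706, 0.706, 0.032]
contact_force: [0.2, 0.2, 0.2]
opening: 0.451
```

Emit:
{"method": "arm_command", "body": {"deltas": [{"dx": 0, "dy": 0, "dz": 0, "wx": 0, "wy": 0, "wz": 0}, {"dx": 0, "dy": 0, "dz": 0, "wx": 0, "wy": 0, "wz": 0}, {"dx": 0, "dy": 0, "dz": 0, "wx": 0, "wy": 0, "wz": 0}, {"dx": 0, "dy": 0, "dz": 0, "wx": 0, "wy": 0, "wz": 0}, {"dx": 0, "dy": 0, "dz": 0, "wx": 0, "wy": 0, "wz": 0}], "claw": -1, "grip_force": 15}}

```text
clock: 17.15
tool_pos: [0.4736, -0.183, 0.1719]
eef_rot: [-0.033, -0.706, 0.706, 0.032]
contact_force: [-0.5, -0.3, 1.6]
opening: 0.172
```

```bash
python3 - <<'E'
from h import *
st()
E
```

```text
clk 17.15 pos [ 0.4736 -0.183   0.1719] y [ 0. -0. -1.] jaw ang -95.28 open 0.172 F [-0.5 -0.3  1.6] q [ 0.3   0.95 -0.03  2.05  0.19  0.14 -1.57]
```

Emit:
{"method": "arm_command", "body": {"deltas": [{"dx": 0, "dy": -0.03, "dz": 0, "wx": 0, "wy": 0, "wz": 0}, {"dx": 0, "dy": -0.07, "dz": 0, "wx": 0, "wy": 0, "wz": 0}, {"dx": 0, "dy": -0.11, "dz": 0, "wx": 0, "wy": 0, "wz": 0}, {"dx": 0, "dy": -0.13, "dz": 0, "wx": 0, "wy": 0, "wz": 0}, {"dx": 0, "dy": -0.13, "dz": 0, "wx": 0, "wy": 0, "wz": 0}]}}

```text
clock: 17.65
tool_pos: [0.4742, -0.1833, 0.3043]
eef_rot: [-0.035, -0.706, 0.707, 0.031]
contact_force: [0.5, 0.5, -0.0]
opening: 0.173
```

```bash
python3 - <<'E'
from h import *
st();snap("wrist","w10",1.56);delta([0.651,0.31,0.28],np.radians(-94.2))
E
```

```text
clk 17.65 pos [ 0.4742 -0.1833  0.3043] y [ 0.005 -0.002 -1.   ] jaw ang -95.3 open 0.173 F [ 0.5  0.5 -0. ] q [ 0.34  0.7  -0.1   2.01  0.16  0.43 -1.54]
d xyz [-0.131   0.0228 -0.5073] w [-0.0007 -0.0241 -0.0034] rows needed t 10.5 r 0.1
```

View pics/w10.png

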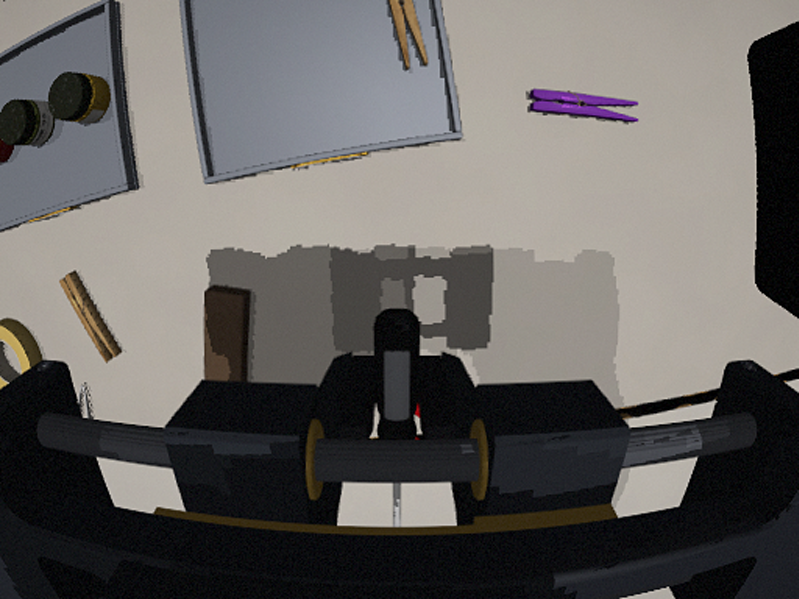

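Emit:
{"method": "arm_command", "body": {"deltas": [{"dx": -0.011, "dy": 0.002, "dz": -0.043, "wx": 0, "wy": 0, "wz": 0}, {"dx": -0.022, "dy": 0.004, "dz": -0.086, "wx": 0, "wy": 0, "wz": 0}, {"dx": -0.033, "dy": 0.006, "dz": -0.129, "wx": 0, "wy": 0, "wz": 0}, {"dx": -0.044, "dy": 0.008, "dz": -0.172, "wx": 0, "wy": 0, "wz": 0}, {"dx": -0.055, "dy": 0.01, "dz": -0.215, "wx": 0, "wy": -0.02, "wz": 0}]}}

```text
clock: 18.2
tool_pos: [0.5478, 0.0279, 0.2897]
eef_rot: [-0.026, -0.706, 0.707, 0.028]
contact_force: [-0.0, 0.0, 0.0]
opening: 0.174
```

Emit:
{"method": "arm_command", "body": {"deltas": [{"dx": -0.011, "dy": 0.002, "dz": -0.043, "wx": 0, "wy": 0, "wz": 0}, {"dx": -0.022, "dy": 0.004, "dz": -0.086, "wx": 0, "wy": 0, "wz": 0}, {"dx": -0.033, "dy": 0.006, "dz": -0.129, "wx": 0, "wy": 0, "wz": 0}, {"dx": -0.044, "dy": 0.008, "dz": -0.172, "wx": 0, "wy": 0, "wz": 0}, {"dx": -0.055, "dy": 0.01, "dz": -0.215, "wx": 0, "wy": 0, "wz": 0}]}}

```text
clock: 18.7
tool_pos: [0.6189, 0.2379, 0.2792]
eef_rot: [-0.026, -0.706, 0.707, 0.028]
contact_force: [-0.0, 0.1, 0.2]
opening: 0.173
```

```bash
python3 - <<'E'
from h import *
st();delta([0.651,0.31,0.28],np.radians(-94.2))
E
```

```text
clk 18.7 pos [0.6189 0.2379 0.2792] y [-0.003 -0.002 -1.   ] jaw ang -94.34 open 0.173 F [-0.   0.1  0.2] q [-0.44  0.89  0.    1.54  0.    0.71 -2.08]
d xyz [-0.0266 -0.0011 -0.0743] w [-0.003  -0.0032  0.0038] rows needed t 1.6 r 0.0
```

Emit:
{"method": "arm_command", "body": {"deltas": [{"dx": -0.012, "dy": 0, "dz": -0.035, "wx": 0, "wy": 0, "wz": 0}, {"dx": -0.025, "dy": 0, "dz": -0.07, "wx": 0, "wy": 0, "wz": 0}, {"dx": -0.027, "dy": 0, "dz": -0.075, "wx": 0, "wy": 0, "wz": 0}, {"dx": -0.027, "dy": 0, "dz": -0.075, "wx": 0, "wy": 0, "wz": 0}, {"dx": -0.027, "dy": 0, "dz": -0.075, "wx": 0, "wy": 0, "wz": 0}]}}

```text
clock: 19.2
tool_pos: [0.6515, 0.307, 0.28]
eef_rot: [-0.027, -0.705, 0.708, 0.028]
contact_force: [0.2, -1.0, -0.0]
opening: 0.174
```

```bash
python3 - <<'E'
from h import *
st();snap("wrist","w11",1.56);delta([0.651,0.31,0.1755],np.radians(-94.2))
E
```

```text
clk 19.2 pos [0.6515 0.307  0.28  ] y [-0.002 -0.003 -1.   ] jaw ang -94.45 open 0.174 F [ 0.2 -1.  -0. ] q [-0.51  0.96  0.02  1.34 -0.01  0.85 -2.14]
d xyz [ 0.0008  0.1051 -0.0036] w [-0.0042 -0.0066  0.0021] rows needed t 2.1 r 0.0
```

View pics/w11.png

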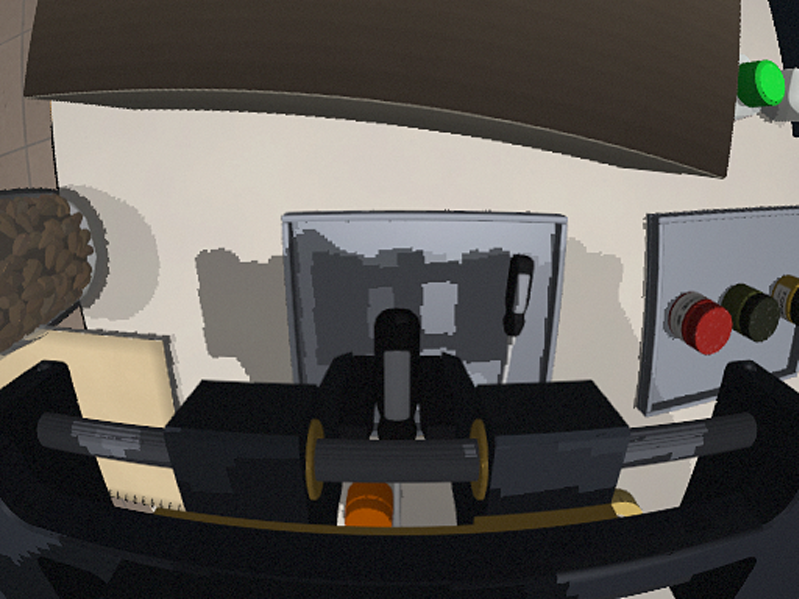

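```bash
python3 - <<'E'
from h import *
c=load("w11")[1];k=1.56
for u,v in [(720,178),(400,115),(130,105)]:
    print([np.round(atz(c,"wrist",(u+.5)/k-.5,(v+.5)/k-.5,z),3) for z in (0,.05,.1)])
ct=cal("top");
for u,v in [(353,198),(195,155),(371,80)]:
    print([np.round(atz(ct,"top",u*.64,v*.64,z),3) for z in (0,.05,.1)])
print(-c["R"].T@c["t"])
E
```

```text
[array([0.712, 0.087, 0.   ]), array([0.715, 0.129, 0.05 ]), array([0.717, 0.17 , 0.1  ])]
[array([0.751, 0.297, 0.   ]), array([0.746, 0.298, 0.05 ]), array([0.741, 0.299, 0.1  ])]
[array([0.782, 0.46 , 0.   ]), array([0.771, 0.43 , 0.05 ]), array([0.76 , 0.399, 0.1  ])]
[array([0.719, 0.162, 0.   ]), array([0.703, 0.159, 0.05 ]), array([0.687, 0.156, 0.1  ])]
[array([0.813, 0.479, 0.   ]), array([0.794, 0.463, 0.05 ]), array([0.774, 0.448, 0.1  ])]
[array([0.971, 0.123, 0.   ]), array([0.945, 0.122, 0.05 ]), array([0.919, 0.12 , 0.1  ])]
[0.72535602 0.30160657 0.25953076]
```

```bash
python3 - <<'E'
import cv2
im=cv2.imread('pics/top0.png')[20:140,115:275]
cv2.imwrite('pics/box.png',cv2.resize(im,None,fx=5,fy=5,interpolation=cv2.INTER_CUBIC))
im=cv2.imread('pics/scene0.png')[120:260,20:220]
cv2.imwrite('pics/box2.png',cv2.resize(im,None,fx=4,fy=4,interpolation=cv2.INTER_CUBIC))
E
```

```text
(no output)
```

View pics/box.png

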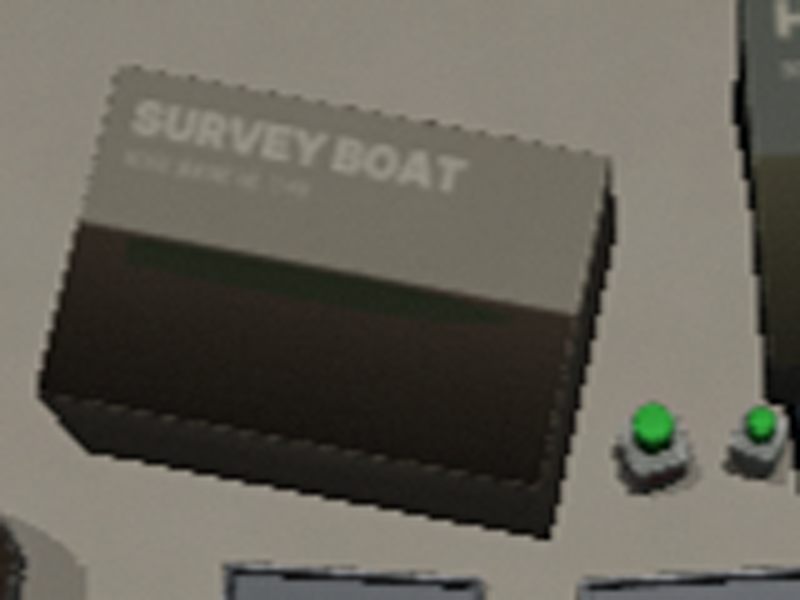

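View pics/box2.png

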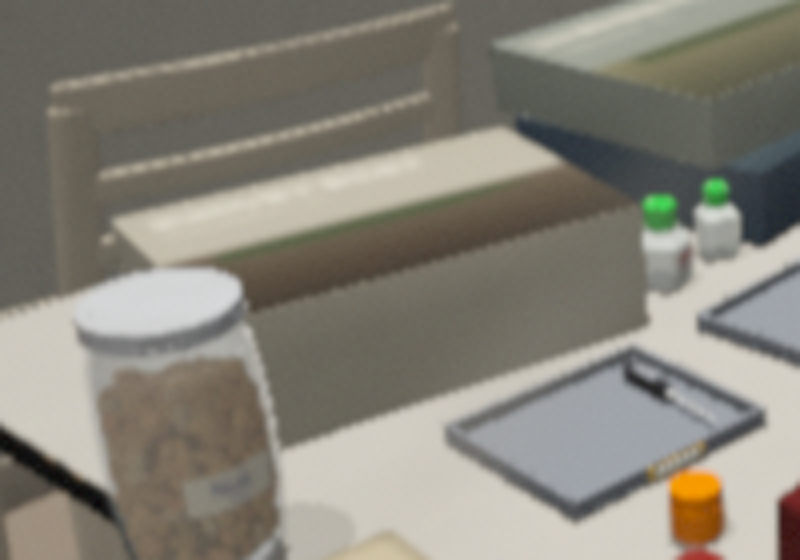

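Emit:
{"method": "arm_command", "body": {"deltas": [{"dx": 0, "dy": 0.03, "dz": 0, "wx": 0, "wy": 0, "wz": 0}, {"dx": 0, "dy": 0.06, "dz": 0, "wx": 0, "wy": 0, "wz": 0}, {"dx": 0, "dy": 0.075, "dz": 0, "wx": 0, "wy": 0, "wz": 0}, {"dx": 0, "dy": 0.085, "dz": 0, "wx": 0, "wy": 0, "wz": 0}, {"dx": 0, "dy": 0.09, "dz": 0, "wx": 0, "wy": 0, "wz": 0}]}}

```text
clock: 19.75
tool_pos: [0.652, 0.3083, 0.1912]
eef_rot: [-0.027, -0.706, 0.707, 0.027]
contact_force: [-0.1, -0.4, 0.1]
opening: 0.178
```

```bash
python3 - <<'E'
from h import *
st();delta([0.651,0.31,0.1765],np.radians(-94.2))
E
```

```text
clk 19.75 pos [0.652  0.3083 0.1912] y [-0.    -0.001 -1.   ] jaw ang -94.42 open 0.178 F [-0.1 -0.4  0.1] q [-0.51  1.08  0.01  1.36 -0.01  0.71 -2.14]
d xyz [ 0.0012  0.0147 -0.0017] w [-0.0009 -0.0049  0.0004] rows needed t 0.3 r 0.0
```

Emit:
{"method": "arm_command", "body": {"deltas": [{"dx": 0, "dy": 0.006, "dz": 0, "wx": 0, "wy": 0, "wz": 0}, {"dx": 0.001, "dy": 0.01, "dz": -0.001, "wx": 0, "wy": 0, "wz": 0}, {"dx": 0.001, "dy": 0.013, "dz": -0.001, "wx": 0, "wy": 0, "wz": 0}, {"dx": 0.001, "dy": 0.015, "dz": -0.001, "wx": 0, "wy": 0, "wz": 0}, {"dx": 0.001, "dy": 0.015, "dz": -0.001, "wx": 0, "wy": 0, "wz": 0}]}}

```text
clock: 20.25
tool_pos: [0.6509, 0.3101, 0.1767]
eef_rot: [-0.027, -0.707, 0.707, 0.027]
contact_force: [-0.5, 0.2, -0.5]
opening: 0.173
```

```bash
python3 - <<'E'
from h import *
st()
E
```

```text
clk 20.25 pos [0.6509 0.3101 0.1767] y [ 0. -0. -1.] jaw ang -94.36 open 0.173 F [-0.5  0.2 -0.5] q [-0.51  1.1   0.01  1.36 -0.01  0.68 -2.15]
```

Emit:
{"method": "arm_command", "body": {"deltas": [{"dx": 0, "dy": 0.001, "dz": 0, "wx": 0, "wy": 0, "wz": 0}, {"dx": 0, "dy": 0.001, "dz": 0, "wx": 0, "wy": 0, "wz": 0}, {"dx": 0, "dy": 0.001, "dz": 0, "wx": 0, "wy": 0, "wz": 0}, {"dx": 0, "dy": 0.001, "dz": 0, "wx": 0, "wy": 0, "wz": 0}, {"dx": 0, "dy": 0.001, "dz": 0, "wx": 0, "wy": 0, "wz": 0}], "claw": -0.2}}

```text
clock: 20.75
tool_pos: [0.651, 0.3101, 0.1758]
eef_rot: [-0.027, -0.707, 0.707, 0.027]
contact_force: [0.8, -1.0, 0.2]
opening: 0.401
```

Emit:
{"method": "arm_command", "body": {"deltas": [{"dx": 0, "dy": -0.02, "dz": 0, "wx": 0, "wy": 0, "wz": 0}, {"dx": 0, "dy": -0.06, "dz": 0, "wx": 0, "wy": 0, "wz": 0}, {"dx": 0, "dy": -0.1, "dz": 0, "wx": 0, "wy": 0, "wz": 0}, {"dx": 0.02, "dy": -0.12, "dz": 0.025, "wx": 0, "wy": 0, "wz": 0}, {"dx": 0.045, "dy": -0.13, "dz": 0.05, "wx": 0, "wy": 0, "wz": 0}]}}

```text
clock: 21.25
tool_pos: [0.6032, 0.2638, 0.3101]
eef_rot: [0.03, 0.708, -0.705, -0.024]
contact_force: [-0.9, -0.4, 0.9]
opening: 0.399
```

```bash
python3 - <<'E'
from h import *
st();snap("wrist","w12",1.56);delta([0.474,0.048,0.30],np.radians(-68.7))
E
```

```text
clk 21.25 pos [0.6032 0.2638 0.3101] y [ 0.008  0.003 -1.   ] jaw ang -94.36 open 0.399 F [-0.9 -0.4  0.9] q [-0.49  0.84  0.01  1.55 -0.01  0.74 -2.12]
d xyz [0.107  0.011  0.2193] w [-0.0052 -0.5742  0.0047] rows needed t 4.9 r 3.0
```

View pics/w12.png

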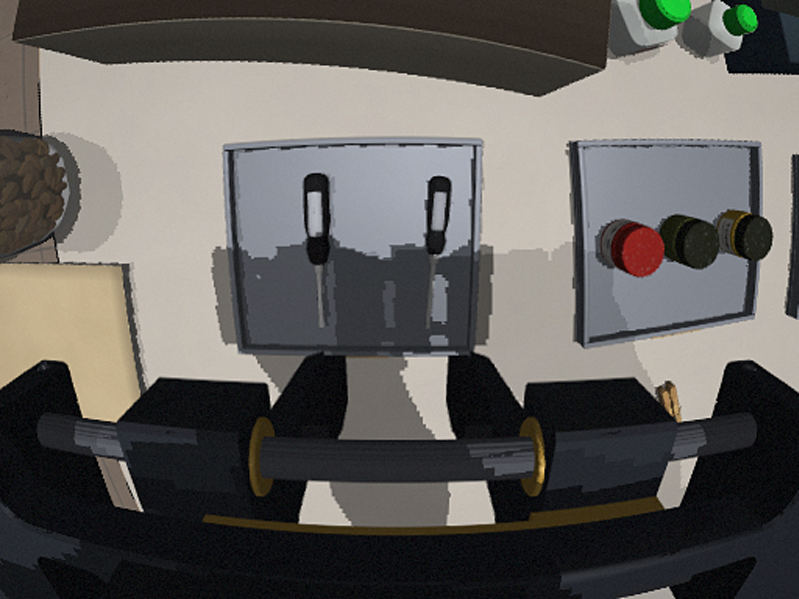

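The driver now lies parallel to the first one. Next the peg.

Emit:
{"method": "arm_command", "body": {"deltas": [{"dx": 0.02, "dy": 0.002, "dz": 0.04, "wx": 0, "wy": -0.115, "wz": 0}, {"dx": 0.04, "dy": 0.004, "dz": 0.08, "wx": 0, "wy": -0.23, "wz": 0}, {"dx": 0.06, "dy": 0.006, "dz": 0.125, "wx": 0, "wy": -0.345, "wz": 0}, {"dx": 0.083, "dy": 0.008, "dz": 0.17, "wx": 0, "wy": -0.46, "wz": 0}, {"dx": 0.1, "dy": 0.01, "dz": 0.205, "wx": 0, "wy": -0.57, "wz": 0}]}}

```text
clock: 21.8
tool_pos: [0.4856, 0.0643, 0.2969]
eef_rot: [0.131, -0.694, 0.695, -0.131]
contact_force: [0.4, -0.2, -0.4]
opening: 0.399
```

Emit:
{"method": "arm_command", "body": {"deltas": [{"dx": 0, "dy": 0, "dz": 0, "wx": 0, "wy": 0, "wz": 0}, {"dx": 0, "dy": 0, "dz": 0, "wx": 0, "wy": 0, "wz": 0}, {"dx": 0, "dy": 0, "dz": 0, "wx": 0, "wy": 0, "wz": 0}, {"dx": 0, "dy": 0, "dz": 0, "wx": 0, "wy": 0, "wz": 0}, {"dx": 0, "dy": 0, "dz": 0, "wx": 0, "wy": 0, "wz": 0}], "claw": 0}}

```text
clock: 22.3
tool_pos: [0.4875, 0.068, 0.2958]
eef_rot: [-0.131, 0.695, -0.695, 0.131]
contact_force: [-0.3, -1.1, -0.4]
opening: 0.5
```

```bash
python3 - <<'E'
from h import *
st();snap("wrist","w13",1.56);delta([0.474,0.048,0.20],np.radians(-68.7))
E
```

```text
clk 22.3 pos [0.4875 0.068  0.2958] y [ 0.001  0.001 -1.   ] jaw ang -68.63 open 0.5 F [-0.3 -1.1 -0.4] q [-0.15  0.7  -0.13  2.06  0.22  0.39 -1.65]
d xyz [0.0197 0.0957 0.0136] w [ 0.0001  0.0013 -0.0008] rows needed t 2.0 r 0.0
```

View pics/w13.png

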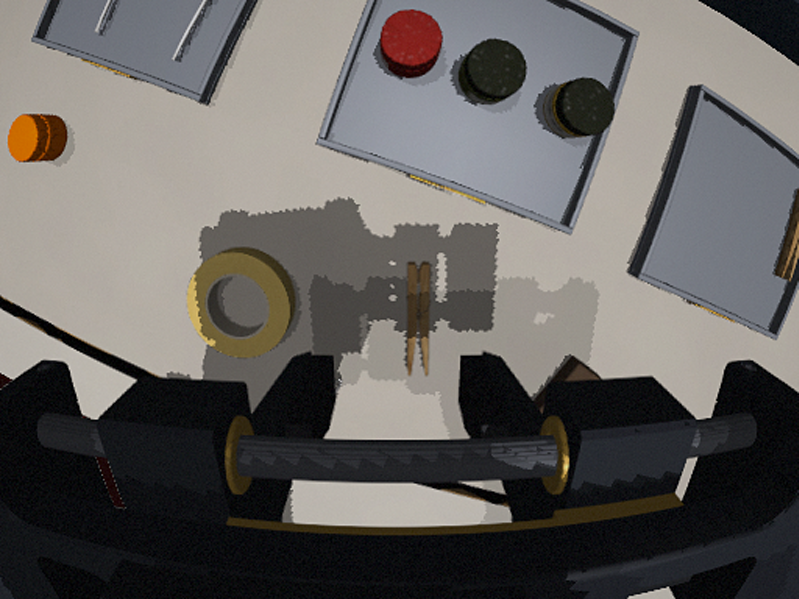

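```bash
python3 - <<'E'
from h import *
c=load("w13")[1];k=1.56
for z in (.005,.012):
    f=atz(c,"wrist",418.5/k-.5,263/k-.5,z);n=atz(c,"wrist",418/k-.5,374/k-.5,z);d=f-n
    print(f,n,(f+n)/2,np.linalg.norm(d),np.degrees(np.arctan2(d[1],d[0])))
print(atz(c,"wrist",290/k-.5,310/k-.5,.02),atz(c,"wrist",572/k-.5,358/k-.5,.02))
delta([0.474,0.048,0.1695],np.radians(-68.7))
E
```

```text
[0.50573996 0.06174163 0.005     ] [0.43785813 0.0343454  0.005     ] [0.47179905 0.04804351 0.005     ] 0.0732017544127568 21.978365633662456
[0.50705341 0.06261273 0.012     ] [0.4409278  0.03592529 0.012     ] [0.47399061 0.04926901 0.012     ] 0.07130789769695346 21.97836563366245
[0.45497827 0.12352    0.02      ] [ 0.48836369 -0.05042852  0.02      ]
d xyz [0.0197 0.1262 0.0136] w [ 0.0001  0.0013 -0.0008] rows needed t 2.6 r 0.0
```

Emit:
{"method": "arm_command", "body": {"deltas": [{"dx": 0.01, "dy": 0.03, "dz": 0.007, "wx": 0, "wy": 0, "wz": 0}, {"dx": 0.019, "dy": 0.06, "dz": 0.013, "wx": 0, "wy": 0, "wz": 0}, {"dx": 0.019, "dy": 0.09, "dz": 0.013, "wx": 0, "wy": 0, "wz": 0}, {"dx": 0.019, "dy": 0.095, "dz": 0.013, "wx": 0, "wy": 0, "wz": 0}, {"dx": 0.019, "dy": 0.1, "dz": 0.013, "wx": 0, "wy": 0, "wz": 0}]}}

```text
clock: 22.85
tool_pos: [0.4742, 0.0484, 0.1954]
eef_rot: [-0.131, 0.695, -0.695, 0.131]
contact_force: [-0.5, 0.6, 0.1]
opening: 0.503
```

```bash
python3 - <<'E'
from h import *
st();snap("wrist","w14",1.56);delta([0.474,0.0485,0.1695],np.radians(-68.4))
E
```

```text
clk 22.85 pos [0.4742 0.0484 0.1954] y [-0. -0. -1.] jaw ang -68.67 open 0.503 F [-0.5  0.6  0.1] q [-0.18  0.9  -0.04  2.14  0.27  0.11 -1.67]
d xyz [ 0.0002  0.0259 -0.0002] w [ 0.0002 -0.0062 -0.0003] rows needed t 0.5 r 0.0
```

View pics/w14.png

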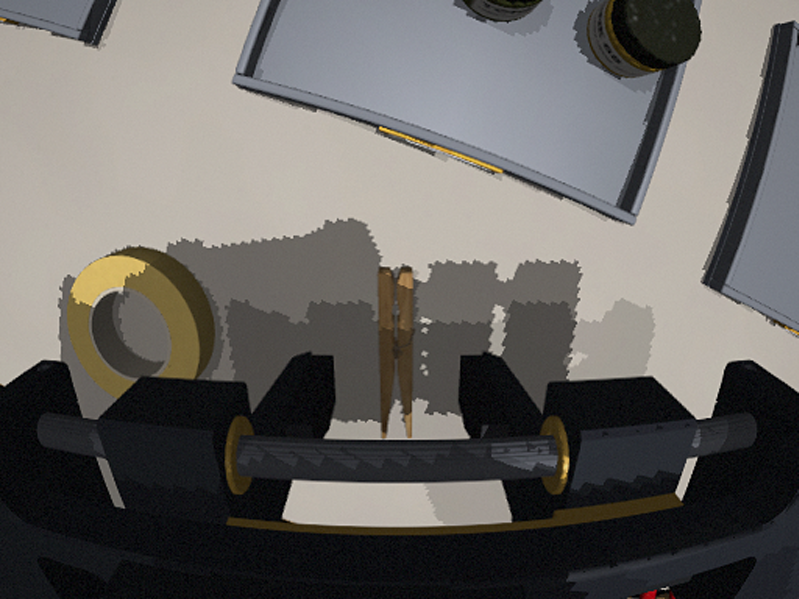

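Emit:
{"method": "arm_command", "body": {"deltas": [{"dx": -0.008, "dy": 0, "dz": 0, "wx": 0, "wy": 0, "wz": 0}, {"dx": -0.015, "dy": 0, "dz": 0, "wx": 0, "wy": 0, "wz": 0}, {"dx": -0.015, "dy": 0.005, "dz": 0, "wx": 0, "wy": 0, "wz": 0}, {"dx": -0.015, "dy": 0.01, "dz": 0, "wx": 0, "wy": 0, "wz": 0}, {"dx": -0.015, "dy": 0.01, "dz": 0, "wx": 0, "wy": 0, "wz": 0}]}}

```text
clock: 23.4
tool_pos: [0.4876, 0.0532, 0.1853]
eef_rot: [0.131, -0.695, 0.695, -0.13]
contact_force: [0.1, 0.6, 0.6]
opening: 0.496
```

```bash
python3 - <<'E'
from h import *
st();print(r.get_state()["q"][5])
E
```

```text
clk 23.4 pos [0.4876 0.0532 0.1853] y [-0.001 -0.    -1.   ] jaw ang -68.72 open 0.496 F [0.1 0.6 0.6] q [-0.18  0.92 -0.04  2.1   0.27  0.12 -1.67]
0.12446047537716769
```

Emit:
{"method": "arm_command", "body": {"deltas": [{"dx": 0, "dy": 0.006, "dz": 0, "wx": 0, "wy": 0, "wz": 0}, {"dx": 0, "dy": 0.011, "dz": 0, "wx": 0, "wy": 0, "wz": 0}, {"dx": 0, "dy": 0.014, "dz": 0, "wx": 0, "wy": 0, "wz": 0}, {"dx": 0, "dy": 0.016, "dz": 0, "wx": 0, "wy": 0, "wz": 0}, {"dx": 0, "dy": 0.016, "dz": 0, "wx": 0, "wy": 0, "wz": 0}]}}

```text
clock: 23.9
tool_pos: [0.4878, 0.0533, 0.1694]
eef_rot: [0.131, -0.695, 0.695, -0.13]
contact_force: [0.0, 0.8, -0.1]
opening: 0.501
```

Emit:
{"method": "arm_command", "body": {"deltas": [{"dx": 0, "dy": 0, "dz": 0, "wx": 0, "wy": 0, "wz": 0}, {"dx": 0, "dy": 0, "dz": 0, "wx": 0, "wy": 0, "wz": 0}, {"dx": 0, "dy": 0, "dz": 0, "wx": 0, "wy": 0, "wz": 0}, {"dx": 0, "dy": 0, "dz": 0, "wx": 0, "wy": 0, "wz": 0}, {"dx": 0, "dy": 0, "dz": 0, "wx": 0, "wy": 0, "wz": 0}], "claw": -1}}

```text
clock: 24.4
tool_pos: [0.488, 0.0533, 0.1698]
eef_rot: [0.13, -0.695, 0.695, -0.131]
contact_force: [-1.1, -0.5, 1.0]
opening: 0.171
```

```bash
python3 - <<'E'
from h import *
st();print(r.get_state()["q"][5])
E
```

```text
clk 24.4 pos [0.488  0.0533 0.1698] y [ 0. -0. -1.] jaw ang -68.72 open 0.171 F [-1.1 -0.5  1. ] q [-0.18  0.95 -0.03  2.1   0.27  0.09 -1.67]
0.09093928638151322
```

Emit:
{"method": "arm_command", "body": {"deltas": [{"dx": 0, "dy": -0.03, "dz": 0, "wx": 0, "wy": 0, "wz": 0}, {"dx": 0, "dy": -0.07, "dz": 0, "wx": 0, "wy": 0, "wz": 0}, {"dx": 0, "dy": -0.1, "dz": 0, "wx": 0, "wy": 0, "wz": 0}, {"dx": 0, "dy": -0.11, "dz": 0, "wx": 0, "wy": 0, "wz": 0}, {"dx": 0, "dy": -0.11, "dz": 0, "wx": 0, "wy": 0, "wz": 0}]}}

```text
clock: 24.9
tool_pos: [0.4883, 0.0532, 0.2808]
eef_rot: [-0.129, 0.695, -0.695, 0.131]
contact_force: [0.0, -0.5, -0.3]
opening: 0.166
```

```bash
python3 - <<'E'
from h import *
st();snap("wrist","w15",1.56);delta([0.638,-0.126,0.28],np.radians(-86.6))
E
```

```text
clk 24.9 pos [0.4883 0.0532 0.2808] y [ 0.003  0.001 -1.   ] jaw ang -68.74 open 0.166 F [ 0.  -0.5 -0.3] q [-0.13  0.73 -0.12  2.07  0.24  0.35 -1.65]
d xyz [-0.0748 -0.0003  0.2215] w [-0.      0.3971 -0.0008] rows needed t 4.7 r 2.1
```

View pics/w15.png

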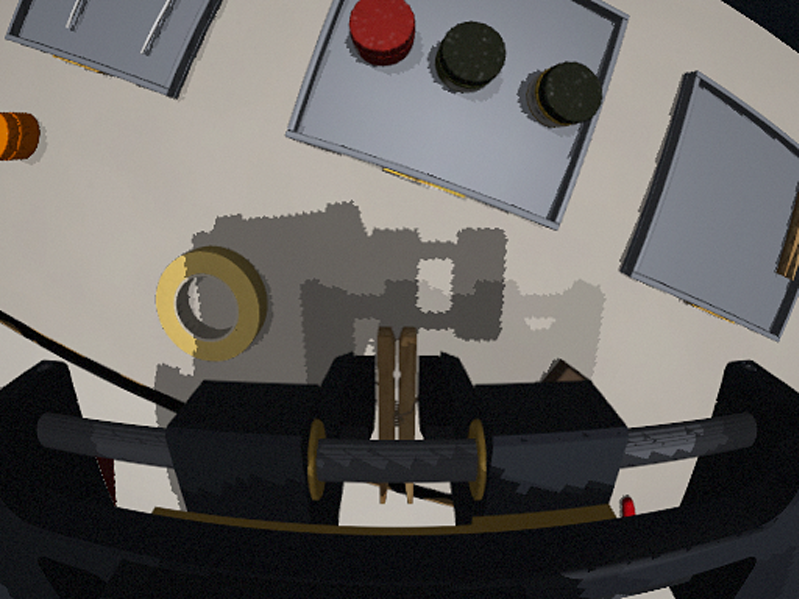

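Peg is held; carry it to the peg tray.

Emit:
{"method": "arm_command", "body": {"deltas": [{"dx": -0.014, "dy": 0, "dz": 0.04, "wx": 0, "wy": 0.08, "wz": 0}, {"dx": -0.028, "dy": 0, "dz": 0.08, "wx": 0, "wy": 0.16, "wz": 0}, {"dx": -0.042, "dy": 0, "dz": 0.122, "wx": 0, "wy": 0.24, "wz": 0}, {"dx": -0.056, "dy": 0, "dz": 0.165, "wx": 0, "wy": 0.32, "wz": 0}, {"dx": -0.07, "dy": 0, "dz": 0.208, "wx": 0, "wy": 0.4, "wz": 0}]}}

```text
clock: 25.45
tool_pos: [0.629, -0.1165, 0.2772]
eef_rot: [-0.021, 0.707, -0.707, 0.018]
contact_force: [2.0, 0.3, 0.1]
opening: 0.164
```

Emit:
{"method": "arm_command", "body": {"deltas": [{"dx": 0, "dy": 0, "dz": 0, "wx": 0, "wy": 0, "wz": 0}, {"dx": 0, "dy": 0, "dz": 0, "wx": 0, "wy": 0, "wz": 0}, {"dx": 0, "dy": 0, "dz": 0, "wx": 0, "wy": 0, "wz": 0}, {"dx": 0, "dy": 0, "dz": 0, "wx": 0, "wy": 0, "wz": 0}, {"dx": 0, "dy": 0, "dz": 0, "wx": 0, "wy": 0, "wz": 0}]}}

```text
clock: 25.95
tool_pos: [0.6283, -0.1138, 0.2795]
eef_rot: [-0.021, 0.707, -0.707, 0.021]
contact_force: [-0.3, -0.2, -0.0]
opening: 0.17
```

```bash
python3 - <<'E'
from h import *
st();delta([0.638,-0.126,0.195],np.radians(-86.6))
E
```

```text
clk 25.95 pos [ 0.6283 -0.1138  0.2795] y [-0.001  0.001 -1.   ] jaw ang -86.61 open 0.17 F [-0.3 -0.2 -0. ] q [ 0.18  0.86 -0.13  1.62  0.16  0.67 -1.55]
d xyz [-0.0091  0.0845  0.0128] w [ 0.0008 -0.0001  0.0012] rows needed t 1.7 r 0.0
```

Emit:
{"method": "arm_command", "body": {"deltas": [{"dx": -0.005, "dy": 0.02, "dz": 0.006, "wx": 0, "wy": 0, "wz": 0}, {"dx": -0.009, "dy": 0.045, "dz": 0.013, "wx": 0, "wy": 0, "wz": 0}, {"dx": -0.009, "dy": 0.07, "dz": 0.013, "wx": 0, "wy": 0, "wz": 0}, {"dx": -0.009, "dy": 0.08, "dz": 0.013, "wx": 0, "wy": 0, "wz": 0}, {"dx": -0.009, "dy": 0.085, "dz": 0.013, "wx": 0, "wy": 0, "wz": 0}]}}

```text
clock: 26.45
tool_pos: [0.638, -0.1268, 0.1939]
eef_rot: [-0.021, 0.707, -0.707, 0.02]
contact_force: [0.2, -0.4, 0.6]
opening: 0.168
```

```bash
python3 - <<'E'
from h import *
st();snap("wrist","w16",1.56);delta([0.638,-0.126,0.1745],np.radians(-86.6))
E
```

```text
clk 26.45 pos [ 0.638  -0.1268  0.1939] y [-0.002  0.001 -1.   ] jaw ang -86.66 open 0.168 F [ 0.2 -0.4  0.6] q [ 0.19  1.   -0.12  1.61  0.19  0.55 -1.55]
d xyz [ 0.      0.0194 -0.0009] w [ 0.0007 -0.0016  0.0016] rows needed t 0.4 r 0.0
```

View pics/w16.png

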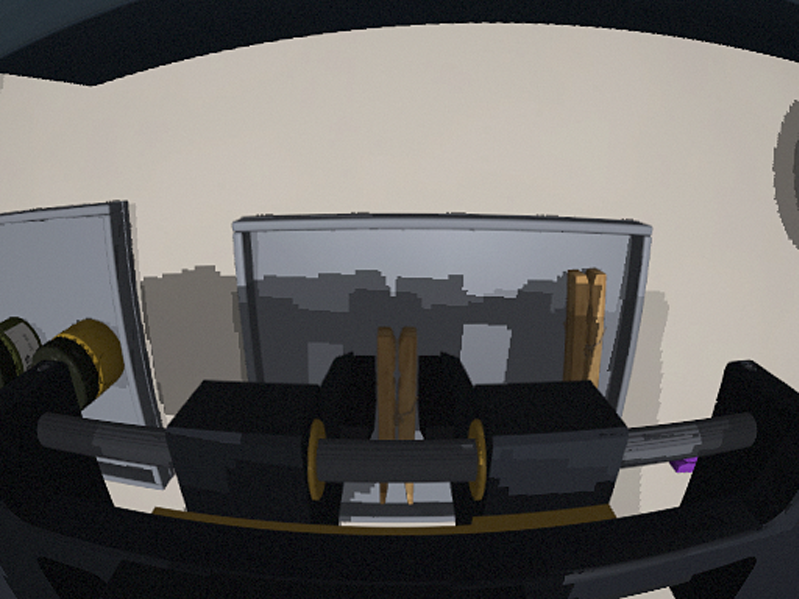

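Emit:
{"method": "arm_command", "body": {"deltas": [{"dx": 0, "dy": 0.008, "dz": 0, "wx": 0, "wy": 0, "wz": 0}, {"dx": 0, "dy": 0.014, "dz": 0, "wx": 0, "wy": 0, "wz": 0}, {"dx": 0, "dy": 0.017, "dz": 0, "wx": 0, "wy": 0, "wz": 0}, {"dx": 0, "dy": 0.019, "dz": 0, "wx": 0, "wy": 0, "wz": 0}, {"dx": 0, "dy": 0.02, "dz": 0, "wx": 0, "wy": 0, "wz": 0}]}}

```text
clock: 27.0
tool_pos: [0.6384, -0.1276, 0.1748]
eef_rot: [0.02, -0.707, 0.707, -0.02]
contact_force: [-0.1, -0.7, -1.1]
opening: 0.165
```

Emit:
{"method": "arm_command", "body": {"deltas": [{"dx": 0, "dy": 0, "dz": 0, "wx": 0, "wy": 0, "wz": 0}, {"dx": 0, "dy": 0, "dz": 0, "wx": 0, "wy": 0, "wz": 0}, {"dx": 0, "dy": 0, "dz": 0, "wx": 0, "wy": 0, "wz": 0}, {"dx": 0, "dy": 0, "dz": 0, "wx": 0, "wy": 0, "wz": 0}, {"dx": 0, "dy": 0, "dz": 0, "wx": 0, "wy": 0, "wz": 0}], "claw": -0.2}}

```text
clock: 27.5
tool_pos: [0.6384, -0.1276, 0.1748]
eef_rot: [0.02, -0.707, 0.707, -0.02]
contact_force: [-0.4, -0.6, -0.1]
opening: 0.401
```

Emit:
{"method": "arm_command", "body": {"deltas": [{"dx": 0, "dy": -0.02, "dz": 0, "wx": 0, "wy": 0, "wz": 0}, {"dx": 0, "dy": -0.06, "dz": 0, "wx": 0, "wy": 0, "wz": 0}, {"dx": 0, "dy": -0.1, "dz": 0, "wx": 0, "wy": 0, "wz": 0}, {"dx": 0.03, "dy": -0.13, "dz": 0, "wx": 0, "wy": 0, "wz": 0}, {"dx": 0.06, "dy": -0.16, "dz": 0, "wx": 0, "wy": 0, "wz": 0}]}}

```text
clock: 28.0
tool_pos: [0.5781, -0.1308, 0.3362]
eef_rot: [0.02, -0.707, 0.707, -0.021]
contact_force: [-0.4, -0.1, 1.0]
opening: 0.4
```

Emit:
{"method": "arm_command", "body": {"deltas": [{"dx": 0.03, "dy": -0.03, "dz": 0, "wx": 0, "wy": 0, "wz": 0}, {"dx": 0.06, "dy": -0.06, "dz": 0, "wx": 0, "wy": 0, "wz": 0}, {"dx": 0.08, "dy": -0.08, "dz": 0, "wx": 0, "wy": 0, "wz": 0}, {"dx": 0.08, "dy": -0.08, "dz": 0, "wx": 0, "wy": 0, "wz": 0}, {"dx": 0.08, "dy": -0.08, "dz": 0, "wx": 0, "wy": 0, "wz": 0}]}}

```text
clock: 28.5
tool_pos: [0.4989, -0.1356, 0.415]
eef_rot: [0.02, -0.707, 0.707, -0.021]
contact_force: [1.1, 0.3, 1.1]
opening: 0.4
```

```bash
python3 - <<'E'
from h import *
st();snap("wrist","w17",1.56);snap("scene","s17",3,(120,140,330,260))
E
```

```text
clk 28.5 pos [ 0.4989 -0.1356  0.415 ] y [ 0.002 -0.    -1.   ] jaw ang -86.73 open 0.4 F [1.1 0.3 1.1] q [ 0.29  0.53 -0.18  1.88  0.14  0.74 -1.48]
```

View pics/w17.png

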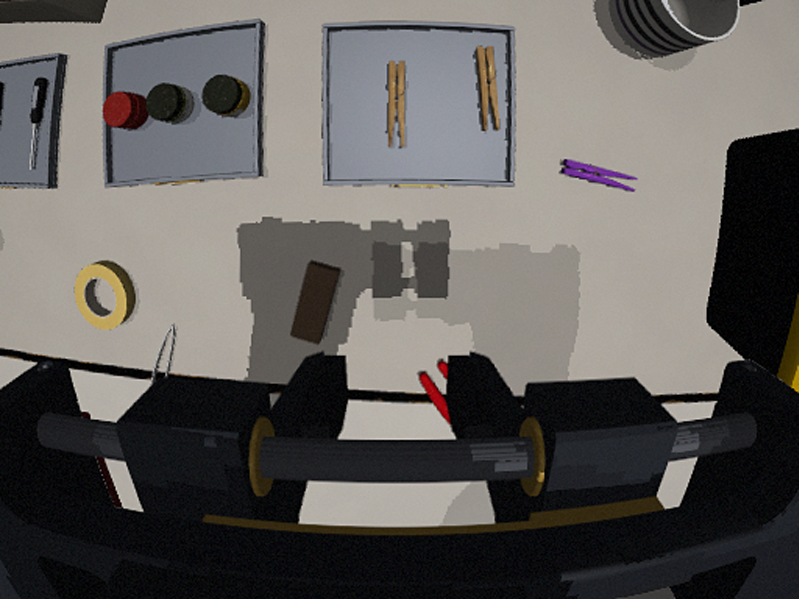

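View pics/s17.png

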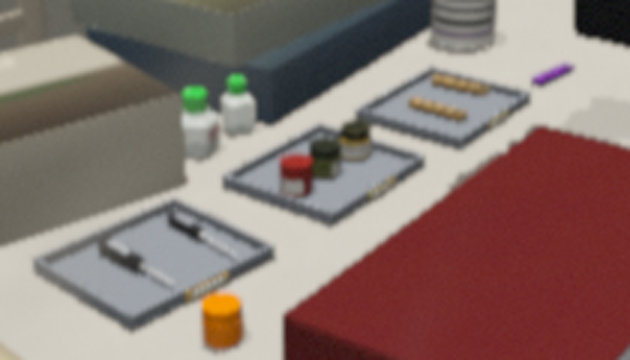

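```bash
python3 - <<'E'
from h import *
k=1.56;W="wrist"
def A(c,p,z): return atz(c,W,(p[0]+.5)/k-.5,(p[1]+.5)/k-.5,z)[:2]
def frame(c,P):
    Q=np.array([A(c,p,.015) for p in P]);m=Q.mean(0);ax=(Q[0]+Q[1]-Q[2]-Q[3]);ay=Q[0]+Q[3]-Q[1]-Q[2]
    th=(np.arctan2(ax[1],ax[0])+np.arctan2(-ay[0],ay[1]))/2;return m,th
def loc(fr,p):
    m,t=fr;d=p-m;return np.round([d[0]*np.cos(t)+d[1]*np.sin(t),-d[0]*np.sin(t)+d[1]*np.cos(t)],4)
c12=load("w12")[1];c17=load("w17")[1]
f=frame(c17,[(323,25),(515,27),(514,184),(323,184)]);a,b=A(c17,(397,61),.016),A(c17,(398,147),.016)
print("peg",f,loc(f,(a+b)/2),np.degrees(np.arctan2(*(a-b)[::-1])-f[1]))
a,b=A(c17,(484,46),.016),A(c17,(490,130),.016);print("tray_peg",loc(f,(a+b)/2),a,b)
f=frame(c12,[(224,144),(483,138),(474,352),(241,354)]);a,b=A(c12,(317,176),.011),A(c12,(323,328),.009)
print("drv",f,loc(f,(a+b)/2),np.degrees(np.arctan2(*(a-b)[::-1])-f[1]))
a,b=A(c12,(439,178),.011),A(c12,(429,328),.009);print("tray_drv",loc(f,(a+b)/2),a,b)
f=(np.array([.6229,.0655]),np.radians(2.4))
for n,p,q in [("a",(125,110),(641,249)),("b",(169,103),(693,242)),("t",(224,94),(748,236))]:
    X,e=tri([ray(c17,W,(p[0]+.5)/k-.5,(p[1]+.5)/k-.5),ray(c12,W,(q[0]+.5)/k-.5,(q[1]+.5)/k-.5)]);print(n,X,e,loc(f,X[:2]))
E
```

```text
peg (array([ 0.62494891, -0.14687397]), np.float64(0.060131818864737945)) [-0.0027  0.018 ] 0.48801348144271167
tray_peg [ 0.0127 -0.0547] [ 0.67635967 -0.19628217] [ 0.60551525 -0.20519575]
drv (array([0.62839849, 0.29074371]), np.float64(-0.06989037921498845)) [-0.0034  0.0207] -0.3696640262892017
tray_drv [-0.0046 -0.0504] [0.66778007 0.23503313] [0.57285761 0.24663354]
a [0.62022423 0.10917231 0.02751666] [np.float64(0.00038319050523958367), np.float64(0.00038319050523965637)] [-0.0008  0.0437]
b [0.62295667 0.06500947 0.02465253] [np.float64(0.00022239454644852713), np.float64(0.0002223945464485445)] [ 0.     -0.0005]
t [0.62682727 0.01305894 0.02590167] [np.float64(0.00038174157744854715), np.float64(0.0003817415774486591)] [ 0.0017 -0.0526]
```

All placements are well inside the limits, and the things already in the trays are within about 1 mm of where they started. I'm handing the job in.

```bash
python3 - <<'E'
from h import *
print(r.finish_job()); st()
E
```

```text
the job is handed in; nothing more can be done
None
the job is handed in; nothing more can be done
```

I sorted all four things into their trays and handed the job in at about 28.6 s of the 109 s allowed; no verdict is reported.

Positions below are in each tray's own frame:

| Thing | Tray | x (mm) | y (mm) | Angle to the tray's short side |
|---|---|---|---|---|
| pot_a | pot tray | -1 | +44 | upright in the pictures |
| pot_b | pot tray | 0 | 0 | upright in the pictures |
| driver | driver tray | -3 | +21 | within 0.4° |
| peg | peg tray | -3 | +18 | within 0.5° |

- **Things already in the trays:** the pot, the screwdriver and the peg each measured within about 1 mm of where they started. The last pictures show them undisturbed and the arm clear of everything.
- **Look-alikes:** I left the orange pot, the larger red pot, the purple peg and the brown bar alone.
- **Disagreement in heights:** most of the heights from two views came out 5 to 12 mm below the stated ones. The pot tops measured 25–28 mm in the last check, against 38 mm expected in the tray. I took this as camera calibration error and used the stated heights. The gripper's contact when putting things down fitted the stated heights.
- **Peg grip:** I gripped the peg about 14 mm off its middle, because a centred grip would have brought one wrist joint close to its limit.

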